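# Crate the sample bottles from the drying rack

### The arm

A 7-joint arm with a two-finger parallel gripper is mounted at the origin on the work surface. World frame = base frame: x ahead of the robot, y to its left, z up, the work surface at z = 0. Lengths are in m, angles in degrees, forces in N, time in s.
With the tool pointing down it reaches from about 0.425 to 0.95 m from the base axis. Payload 4.7 kg.
Tool frame: the origin (TCP) lies at the very end of the fingers, on their centre line; the grasp point (between the pads) lies 19 mm behind it; z points along the fingers, y is the line along which they close (so a half turn about z gives the same grasp; the last joint's range is limited). The gripper opens to 87 mm and grips with 3 to 60 N. Pads are 19 mm wide; open, the fingers measure 117 mm over their backs; the gripper's body (75 mm by 190 mm) begins 51 mm behind the grasp point.
Start: joints at [-64.739, 26.849, -2.785, 87.806, 1.381, 65.374, -4.715], TCP at [0.306, 0.602, 0.223] pointing down, gripper open.
Joint ranges: [-148.3, 148.3], [-19.14, 114.17], [-79.39, 73.82], [5.75, 140.21], [-59.74, 239.74], [12.07, 113.84], [-152.46, 152.46]. Speed limits (degrees/s): [147.25, 147.25, 180, 180, 180, 180, 180].

### API

Orientations are given as a 3x3 rotation matrix whose columns are the frame's x, y, z axes.
In Python, from rig import * gives the robot as it stands.
- The arm moves only by the shell command python3 -m handwheel 'ROWS' [OPENING] [FORCE]. ROWS is text: rows parted by semicolons, each of 4 numbers parted by spaces: the shift along the tool's x, y, z in m, then the turn about the tool's z in degrees. In form: dx dy dz turn; .... A call has 1 to 5 rows; each row is the pose to reach, as a shift and turn from the pose commanded when the call began, along the tool's axes at that moment; what a row does not reach only later rows make up. A row lasts 1/12 s, in which the tool goes at most 41.7 mm and 7.16 degrees, less where a joint would pass 70% of its speed; a pose out of reach is approached as far as the arm can. A call with a gripper value outside its range is refused whole. OPENING is the finger opening in m, from 0 to 0.087, set as the call begins (- or left out, the last holds). The fingers move at their own pace and stop on an object; FORCE is the grip in N (left out, the last holds). Time passes only in rows, so rows that repeat a pose let the fingers close. It gives the time, the measured TCP pose, the force, the opening and the grip force at its end, in the units of the state.
- sense(): the state, without advancing time (a new reading comes with each control period).
- camera(name): name is "scene" or "side" or "wrist"; returns a dict with "color" (420x560x3 uint8, red, green, blue), "mtx" (3x3 intrinsics, pixels), "dist_coeffs" ([k1, k2, p1, p2, k3] as OpenCV has them; the pictures are not rectified), "origin" and "rotation" of the camera in the world; the wrist camera has in their place "hand_eye" (4x4, takes a point from camera to tool coordinates, whose origin is the TCP and whose axes are the flange's). Camera axes: x right, y down, z forward; pixel columns grow to the right and rows downward; lengths in m; the calibration is good to about 2 mm. A picture is of the moment at which its call begins: read the wrist's pose just before it. There is no depth.
- hand_in(): hands the job in; it is judged then, once.
The state is a dict: "time": time; "qpos": joint angles; "joint_vel": joint speeds; "tau": joint torques, N m; "tcp_pos": TCP position; "eef_rot": TCP orientation; "contact_force": force on the tool from outside, world axes, zero at the start; "moment": the same for the moment, N m; "opening": opening from 0.0 (shut) to 1.0 (fully open); "grip_force": force on a finger pad.
Only numpy, scipy, OpenCV 4.12 (cv2) and the standard library are available. Lean on these libraries where they do the work, as an engineer would, in place of code of your own. Each camera call takes 0.05 s, during which the arm holds its last target. There are 200 camera calls.

### The job

Take the three tall sample bottles that lean in the sloping drying rack and stand each one upright in an empty cell of its own in the divided crate, leaving the short jar in its cell. The padding in the cells differs in thickness and cannot be judged beforehand, so lower each glass bottle until you feel it rest on the padding, and only then let go: do not drop it, even a centimetre, or press it down hard. Leave the spray can and the beaker where they are.

Things in the scene. Friction and masses are not known exactly. Their poses are not given: they have to be found in the camera images.
- bottle0: tall clear-glass sample bottle with a paper label low down and a white screw cap; body 40 mm diameter from 0 to 92 mm, short shoulder, cap 37 mm diameter from 100 to 120 mm, overall height 120 mm, 140 to 280 g. Origin: centre of its underside; its z axis runs up through the cap. At the start it leans in the rack, cap towards the robot, 35 degrees from vertical, in the rack's -y place.
- bottle1: tall clear-glass sample bottle with a paper label low down and a white screw cap; body 40 mm diameter from 0 to 92 mm, short shoulder, cap 37 mm diameter from 100 to 120 mm, overall height 120 mm, 140 to 280 g. Origin: centre of its underside; its z axis runs up through the cap. At the start it leans in the rack, cap towards the robot, 35 degrees from vertical, in the rack's middle place.
- bottle2: tall clear-glass sample bottle with a paper label low down and a white screw cap; body 40 mm diameter from 0 to 92 mm, short shoulder, cap 37 mm diameter from 100 to 120 mm, overall height 120 mm, 140 to 280 g. Origin: centre of its underside; its z axis runs up through the cap. At the start it leans in the rack, cap towards the robot, 35 degrees from vertical, in the rack's +y place.
- rack: fixed aluminium drying rack, foot 150 x 262 mm; origin: centre of the foot's underside; +x away from the robot, y along the row. Bottle places at y = -84, 0, +84 mm: underside centre at x +35, z +50 mm, axis leaning 35 degrees to -x. Its sloping back and side fences (25 mm from the axis) enclose only the lowest 52 mm of a bottle, which is free above; lift 60 mm along its axis to clear.
- crate: fixed square grey plastic crate, 130 x 130 x 58 mm high, open on top, any yaw; walls, cross divider and bottom 6 mm; four cells 56 mm wide, centres at +-31 mm in x and y. Origin: centre of its underside. The jar's cell is +x +y; the other three hold only a soft grey foam pad each (gives up to 5 mm), its top anywhere from 4 to 28 mm above the bottom board, different in each cell and not measured.
- cell0 (a point): point at the centre of the crate's bottom board in the empty cell at the crate's -x -y; z up, x and y along the crate's walls; 6 mm above the table
- cell1 (a point): point at the centre of the crate's bottom board in the empty cell at +x -y; z up, x and y along the crate's walls; 6 mm above the table
- cell2 (a point): point at the centre of the crate's bottom board in the empty cell at -x +y; z up, x and y along the crate's walls; 6 mm above the table
- jar_cell (a point): point at the centre of the crate's bottom board in the cell at +x +y, where the short jar stands directly on the board; z up, x and y along the crate's walls; 6 mm above the table
- jar: short glass jar with a white cap, 44 mm diameter, 66 mm high, standing in its cell of the crate; origin: centre of its underside. To stay there.
- spray_can: bystander: metal spray can, 62 mm diameter, 186 mm high, beyond the work; origin: centre of its underside.
- beaker: bystander: glass beaker, 68 mm diameter, 85 mm high; origin: centre of its underside.

How it is judged (in metres and radians):
At the end, for the whole second after the job is handed in: Each bottle stands at rest (under 20 mm/s) on the crate or its pad, one per empty cell: within 15 mm of the cell centre in plan, underside under 40 mm above the bottom board, upright within 0.1 rad. The jar is upright (0.1 rad) within 18 mm of the centre of its cell (((horizontal distance between bottle0 and cell0 below 0.015 m and z of bottle0 in the frame of cell0 below 0.04 m) or (horizontal distance between bottle0 and cell1 below 0.015 m and z of bottle0 in the frame of cell1 below 0.04 m) or (horizontal distance between bottle0 and cell2 below 0.015 m and z of bottle0 in the frame of cell2 below 0.04 m)) and angle between each of bottle0, bottle1, bottle2, jar's own z axis and vertical below 0.1 rad and linear speed of each of bottle0, bottle1, bottle2 below 0.02 m/s and ((horizontal distance between bottle1 and cell0 below 0.015 m and z of bottle1 in the frame of cell0 below 0.04 m) or (horizontal distance between bottle1 and cell1 below 0.015 m and z of bottle1 in the frame of cell1 below 0.04 m) or (horizontal distance between bottle1 and cell2 below 0.015 m and z of bottle1 in the frame of cell2 below 0.04 m)) and ((horizontal distance between bottle2 and cell0 below 0.015 m and z of bottle2 in the frame of cell0 below 0.04 m) or (horizontal distance between bottle2 and cell1 below 0.015 m and z of bottle2 in the frame of cell1 below 0.04 m) or (horizontal distance between bottle2 and cell2 below 0.015 m and z of bottle2 in the frame of cell2 below 0.04 m)) and horizontal distance between jar and jar_cell below 0.018 m and contact force between each of bottle0, bottle1, bottle2 and crate above 0.3 N); the robot touches nothing.
It fails at once if a bottle falls freely: it moves faster than 0.35 m/s while no finger touches it (a drop of more than about 6 mm) ((linear speed of bottle0 above 0.35 m/s and contact force between bottle0 and the fingers below 0.05 N) or (linear speed of bottle1 above 0.35 m/s and contact force between bottle1 and the fingers below 0.05 N) or (linear speed of bottle2 above 0.35 m/s and contact force between bottle2 and the fingers below 0.05 N)).
It fails at once if a bottle is pressed on the crate or its padding with more than 25 N (contact force between any of bottle0, bottle1, bottle2 and crate above 25 N).
It fails at once if the short jar is lifted or tipped over in its cell (raised by over 20 mm or tilted over 20 degrees) (z of jar in the frame of jar_cell above 0.02 m or angle between jar's own z axis and vertical above 0.35 rad).
It fails at once if the spray can or beaker is moved by more than 30 mm (distance of any of spray_can, beaker from where it was at the start of the episode above 0.03 m).
It also fails if it takes over 72 s, if anything falls off the work surface, if the arm or the gripper's body presses on something with over 40 N, if the wrist force passes 120 N, or if a joint passes its speed limit or range.

## Working session

There is one attempt and no reset: what is moved stays moved. The work goes in short steps, Python scripts to look and compute and a shell command to move; the robot and the scene stay as the last step left them, time stands still between calls to the robot, and variables do not carry over. Pictures are saved under pics/ and viewed, at most 10 in all, crops included, and the job is handed in when it is done.

```bash
mkdir -p pics; ls; cat > h.py <<'E'
from rig import *
import numpy as np, cv2
def snap(n,f):
    s=sense(); c=camera(n); cv2.imwrite('pics/'+f,c['color'][:,:,::-1]); return s,c
def ray(c,uv,s=None):
    p=cv2.undistortPoints(np.array([[uv]],float),np.array(c['mtx']),np.array(c['dist_coeffs']))[0,0]
    d=np.array([p[0],p[1],1.])
    if 'origin' in c: o=np.array(c['origin']);R=np.array(c['rotation'])
    else:
        H=np.array(c['hand_eye']);Rt=np.array(s['eef_rot']);o=np.array(s['tcp_pos'])+Rt@H[:3,3];R=Rt@H[:3,:3]
    d=R@d; return o,d/np.linalg.norm(d)
def plane(c,uv,z,s=None):
    o,d=ray(c,uv,s); return o+d*(z-o[2])/d[2]
def tri(r1,r2):
    A=[];b=[]
    o1,d1=r1;o2,d2=r2
    t=np.linalg.lstsq(np.c_[d1,-d2],o2-o1,rcond=None)[0]
    a=o1+t[0]*d1;b=o2+t[1]*d2
    return (a+b)/2,np.linalg.norm(a-b)
E
python3 - <<'E'
from h import *
import pickle
D={}
for n in ('scene','side','wrist'):
    s,c=snap(n,n+'0.png'); D[n]=(s,c)
    for k in ('origin','rotation','hand_eye'):
        if k in c: print(n,k,np.round(c[k],3).tolist())
pickle.dump(D,open('d0.pkl','wb'))
print(np.round(s['eef_rot'],3).tolist(), s['tcp_pos'],s['contact_force'],s['opening'],s['time'])
a=[cv2.imread(f'pics/{n}0.png') for n in ('scene','side')]
E
```

```text
pics
scene origin [1.182, -0.603, 0.698]
scene rotation [[0.711, 0.432, -0.555], [0.703, -0.42, 0.574], [0.015, -0.799, -0.602]]
side origin [0.388, -0.88, 0.563]
side rotation [[0.961, -0.15, 0.234], [-0.277, -0.448, 0.85], [-0.023, -0.881, -0.472]]
wrist hand_eye [[0.0, -0.967, -0.255, 0.069], [1.0, 0.0, 0.0, 0.0], [-0.0, -0.255, 0.967, -0.163], [0.0, 0.0, 0.0, 1.0]]
[[-0.892, 0.453, -0.001], [0.453, 0.892, -0.002], [-0.0, -0.002, -1.0]] [0.30533958 0.60139867 0.22160092] [-0.07788229 -0.57718322 -0.18462146] 1.0004118674746494 0.1
```

View pics/scene0.png

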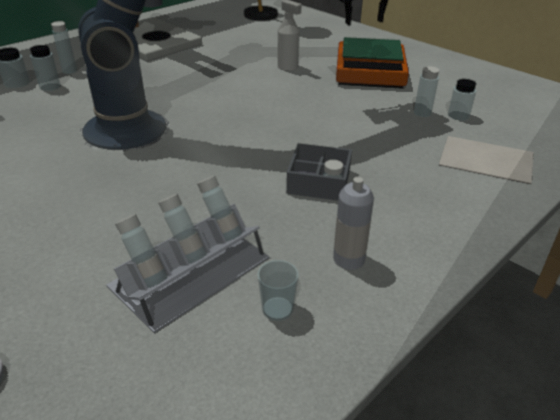

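View pics/side0.png

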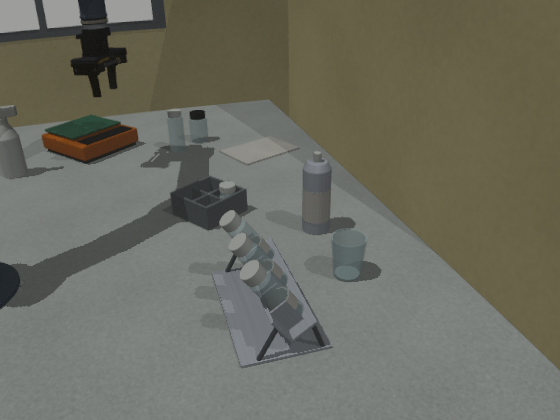

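The scene view shows the caps at about (128,222), (171,202), (208,184), the crate around (319,172), the can at (352,222) and the beaker at (278,290). The side view shows the caps at (253,273), (239,243), (231,220) and the crate around (209,202). Next I'll zoom in for exact pixels.

```bash
python3 - <<'E'
import cv2,numpy as np
a=cv2.imread('pics/scene0.png');b=cv2.imread('pics/side0.png')
def crop(im,x,y,w,h,k): 
    r=cv2.resize(im[y:y+h,x:x+w],None,fx=k,fy=k,interpolation=cv2.INTER_CUBIC)
    r=cv2.convertScaleAbs(r,alpha=1.3,beta=10)
    for i in range(0,w,10): cv2.line(r,(i*k,0),(i*k,6 if i%50 else 14),(0,0,255),1)
    for i in range(0,h,10): cv2.line(r,(0,i*k),(6 if i%50 else 14,i*k),(0,0,255),1)
    return r
m=np.zeros((600,800,3),np.uint8)
m[:300,:400]=crop(a,280,140,80,60,5); m[:300,400:]=crop(b,170,170,80,60,5)
m[300:,:400]=crop(a,105,170,133,75,4)[:300,:400] if 0 else cv2.resize(crop(a,110,170,133,100,3),(400,300)); m[300:,400:]=cv2.resize(crop(b,210,200,133,100,3),(400,300))
cv2.imwrite('pics/mos.png',m)
E
```

```text
(no output)
```

View pics/mos.png

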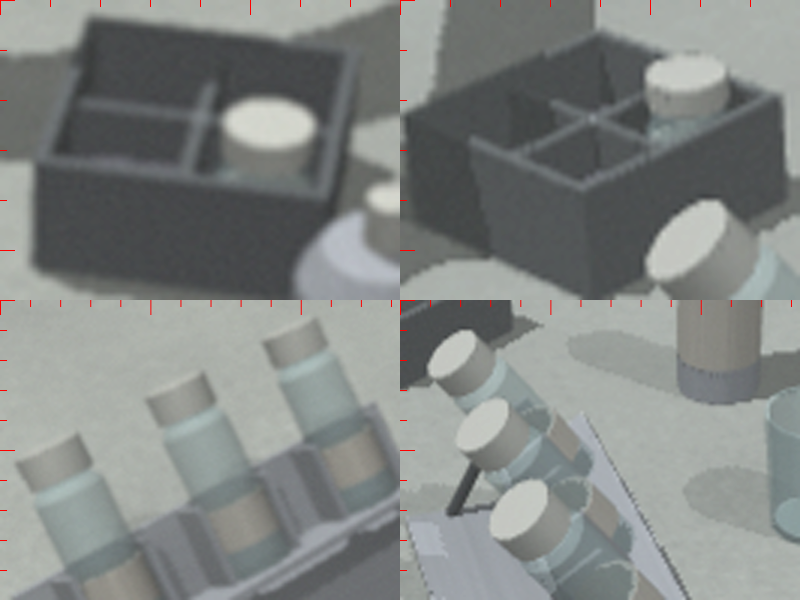

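The crops give these pixels. Crate top corners are scene (298,143.6), (351,150), (346,179), (287.6,172.4) and side (171,193.6), (210,177), (246,189), (206.6,207.6). Cap faces are side (250,270.7), (237.7,243.3), (227.7,217.7) and scene (126,218.7), (169,196.7), (207,180.3).

```bash
python3 - <<'E'
from h import *
import pickle
D=pickle.load(open('d0.pkl','rb'));A=D['scene'][1];B=D['side'][1]
P=lambda n,u,v:print(n,*[np.round(x,4) for x in tri(ray(A,u),ray(B,v))])
for n,u,v in [('cap0',(126,218.7),(250,270.7)),('cap1',(169,196.7),(237.7,243.3)),('cap2',(207,180.3),(227.7,217.7)),
 ('cross',(321,163.6),(209,194)),('jarcap',(333.6,164.8),(227.2,184.4))]: P(n,u,v)
sc=[(298,143.6),(351,150),(346,179),(287.6,172.4)]; sd=[(171,193.6),(210,177),(246,189),(206.6,207.6)]
for u,v in zip(sc,sd): P('corner',u,v); print(np.round(plane(A,u,.058),4),np.round(plane(B,v,.058),4))
c=np.mean([(plane(A,u,.058)+plane(B,v,.058))/2 for u,v in zip(sc,sd)],0);print('crate',c)
# rack foot corners from side
for p in [(243,363),(329,346),(154,333),(269,259)]:pass
print('rack side',[np.round(plane(B,p,.0),3).tolist() for p in [(242,363),(329,346),(213,276)]])
print('rack scene',[np.round(plane(A,p,.0),3).tolist() for p in [(154,333),(269,260),(109,284)]])
print('can',plane(A,(351,262),0),'beaker',plane(A,(278,306),0),plane(B,(347,271),0))
E
```

```text
cap0 [ 0.5156 -0.2904  0.1456] 0.0037
cap1 [ 0.5153 -0.2049  0.145 ] 0.0073
cap2 [ 0.5176 -0.1214  0.1454] 0.0004
cross [0.5287 0.1904 0.0477] 0.003
jarcap [0.5733 0.1798 0.0705] 0.0016
corner [0.4394 0.2081 0.055 ] 0.0035
[0.4407 0.207  0.058 ] [0.4395 0.1978 0.058 ]
corner [0.5463 0.2757 0.0549] 0.0043
[0.5469 0.2748 0.058 ] [0.5453 0.2636 0.058 ]
corner [0.6166 0.1714 0.0566] 0.0039
[0.6158 0.1726 0.058 ] [0.6158 0.1642 0.058 ]
corner [0.5093 0.1015 0.0567] 0.0007
[0.5102 0.1005 0.058 ] [0.509  0.0983 0.058 ]
crate [0.52790851 0.1848615  0.058     ]
rack side [[0.487, -0.329, 0.0], [0.631, -0.335, 0.0], [0.486, -0.084, 0.0]]
rack scene [[0.632, -0.337, 0.0], [0.638, -0.08, 0.0], [0.481, -0.33, 0.0]]
can [0.75258675 0.02858074 0.        ] beaker [ 7.33920902e-01 -1.50471155e-01 -1.11022302e-16] [ 0.74332915 -0.14965935  0.        ]
```

```bash
cat >> h.py <<'E'
def go(x,y,z,ang):
    "print tool shift to TCP target, tool y at world angle ang (deg)"
    s=sense();R=np.array(s['eef_rot']);d=R.T@(np.array([x,y,z])-s['tcp_pos'])
    a=np.degrees(np.arctan2(R[1,1],R[0,1]));t=(a-ang+180)%360-180
    if t>90:t-=180
    if t<-90:t+=180
    print('shift',np.round(d,4),'turn',round(t,1),'t',round(s['time'],2),'F',np.round(s['contact_force'],2),'grip',round(s['grip_force'],2),'op',round(s['opening']*87,1))
E
python3 -m handwheel '-0.15 -0.128 -0.035 0;-0.15 -0.128 -0.035 0;-0.15 -0.128 -0.035 0;-0.15 -0.128 -0.035 0;-0.15 -0.128 -0.035 0'
python3 -m handwheel '-0.15 -0.128 -0.035 0;-0.15 -0.128 -0.035 0;-0.15 -0.128 -0.035 0;-0.15 -0.128 -0.035 0;-0.15 -0.128 -0.035 0'
python3 -m handwheel '-0.044 -0.037 -0.01 -27;-0.044 -0.037 -0.01 -27;-0.044 -0.037 -0.01 -27;-0.044 -0.037 -0.01 -27;-0.044 -0.037 -0.01 -27'
python3 - <<'E'
from h import *
import pickle
go(.48,.185,.3,90)
r=snap('wrist','w1.png');pickle.dump(r,open('w1.pkl','wb'));print(r[0]['tcp_pos'])
E
```

```text
time: 0.57
tcp_pos: [0.3827, 0.4165, 0.2578]
eef_rot: [[-0.891, 0.455, 0.0], [0.455, 0.891, -0.001], [-0.001, -0.001, -1.0]]
contact_force: [0.9, 0.0, 0.3]
opening: 1.003
grip_force: 0.0
time: 0.98
tcp_pos: [0.4581, 0.2343, 0.2931]
eef_rot: [[-0.891, 0.455, 0.001], [0.455, 0.891, -0.0], [-0.001, -0.0, -1.0]]
contact_force: [1.0, -0.2, 0.2]
opening: 0.998
grip_force: 0.0
time: 1.4
tcp_pos: [0.4796, 0.1842, 0.3024]
eef_rot: [[-1.0, -0.002, -0.0], [-0.002, 1.0, 0.0], [0.0, 0.0, -1.0]]
contact_force: [0.6, -0.2, -0.2]
opening: 0.998
grip_force: 0.0
shift [-0.0004  0.0008  0.0024] turn 0.1 t 1.4 F [ 0.59 -0.16 -0.17] grip 0.0 op 86.8
[0.47963092 0.18424726 0.30242613]
```

View pics/w1.png

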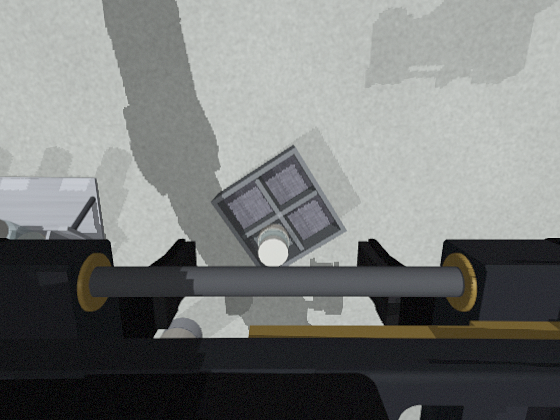

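The wrist view shows the crate with its top corners at (295,147), (213,200), (345,230) and the divider crossing at (279,213). The jar cap is at (273,252).

```bash
python3 - <<'E'
from h import *
import pickle
s,c=pickle.load(open('w1.pkl','rb'))
g=lambda p,z=.058:plane(c,p,z,s)[:2]
T,L,R,X=[g(p) for p in [(295,147),(213,200),(345,230),(279,213)]]
print(np.round([T,L,R,X,(L+R)/2],4).tolist(),np.linalg.norm(T-L),np.linalg.norm(T-R),'jar',g((273,250),.072))
d=R-L; print('diag ang',np.degrees(np.arctan2(d[1],d[0])), 'side angs',[np.degrees(np.arctan2(*(v)[::-1])) for v in (L-T,R-T)])
B=pickle.load(open('d0.pkl','rb'))['side'][1]
print('height of crossing',tri(ray(c,(279,213),s),ray(B,(209,194))))
E
```

```text
[[0.437, 0.2074], [0.5049, 0.1021], [0.5454, 0.2757], [0.5221, 0.1878], [0.5251, 0.1889]] 0.12522900086947725 0.12808925111318797 jar [0.56844411 0.18009509]
diag ang 76.86343963252956 side angs [np.float64(-57.18747553134545), np.float64(32.221580840158424)]
height of crossing (array([0.5271268 , 0.18793489, 0.04686833]), np.float64(0.0037372961103078572))
```

```bash

python3 -m handwheel '0 -0.2 0 0;0 -0.2 0 0;0 -0.2 0 0;0 -0.2 0 0;0 -0.2 0 0' >/dev/null
python3 -m handwheel '0 -0.19 0 0;0 -0.19 0 0;0 -0.19 0 0;0 -0.19 0 0;0 -0.19 0 0' 0.06 
python3 - <<'E'
from h import *
import pickle
r=snap('wrist','w2.png');pickle.dump(r,open('w2.pkl','wb'));print(r[0]['tcp_pos'])
E
```

```text
time: 2.28
tcp_pos: [0.4791, -0.2099, 0.3027]
eef_rot: [[-1.0, 0.006, 0.0], [0.006, 1.0, -0.002], [-0.0, -0.002, -1.0]]
contact_force: [-0.2, -0.3, 0.7]
opening: 0.733
grip_force: 0.0
[ 0.47908523 -0.20992023  0.3027202 ]
```

View pics/w2.png

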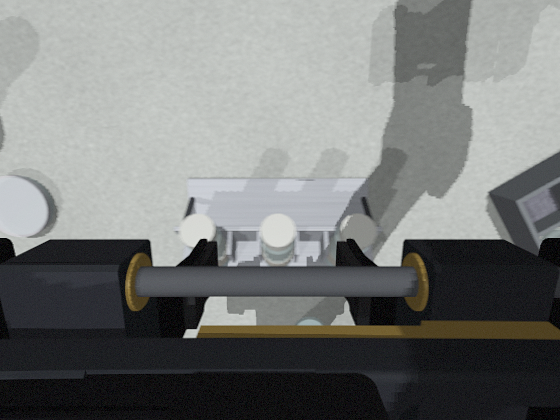

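Cap faces sit at (198,229), (278,230) and (359,230). The rack's near foot edge runs from (188,178) to (367,178), parallel to y.

```bash
python3 - <<'E'
from h import *
import pickle
s,c=pickle.load(open('w2.pkl','rb'));B=pickle.load(open('d0.pkl','rb'))['side'][1]
for p,v in zip([(198,229),(278,230),(359,230)],[(250,270.7),(237.7,243.3),(227.7,217.7)]):
    print(np.round(plane(c,p,.148,s),4),*[np.round(x,4) for x in tri(ray(c,p,s),ray(B,v))])
print([np.round(plane(c,p,.004,s),4) for p in [(188,178),(367,178)]])
E
```

```text
[ 0.5139 -0.2916  0.148 ] [ 0.5155 -0.2925  0.1448] 0.001
[ 0.5154 -0.2087  0.148 ] [ 0.5165 -0.2087  0.1435] 0.0008
[ 0.5159 -0.1248  0.148 ] [ 0.5167 -0.1244  0.1467] 0.0008
[array([ 0.4835, -0.3383,  0.004 ]), array([ 0.4849, -0.0799,  0.004 ])]
```

```bash

python3 -m handwheel '-0.046 0.0865 0.03 0;-0.046 0.0865 0.08 0;-0.046 0.0865 0.11 0;-0.046 0.0865 0.11 0;-0.046 0.0865 0.11 0' >/dev/null
python3 -m handwheel '0 0 0.03 0;0 0 0.05 0;0 0 0.073 0;0 0 0.073 0;0 0 0.073 0' 0.06 >/dev/null
python3 - <<'E'
from h import *
go(.525,-.1237,.12,90)
r=snap('side','s3.png');a=r[1]['color'][170:320,190:340,::-1]
w=camera('scene')['color'][130:280,130:280,::-1]
cv2.imwrite('pics/m3.png',cv2.resize(np.hstack([a,w]),None,fx=2.6,fy=2.6,interpolation=cv2.INTER_CUBIC))
E
```

```text
shift [ 0.001  -0.0047  0.0003] turn -0.0 t 3.17 F [-0.22  0.49  0.73] grip 0.0 op 59.7
```

View pics/m3.png

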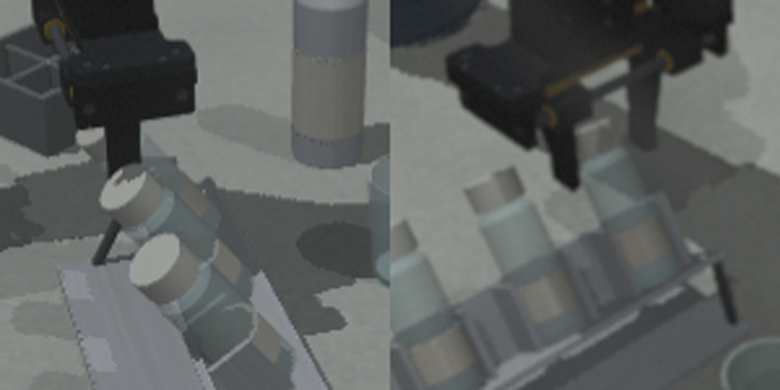

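```bash

python3 -m handwheel '0.005 -0.0047 0 0;0.005 -0.0047 0 0;0.005 -0.0047 0 0' >/dev/null
python3 -m handwheel '0 0 0 0;0 0 0 0;0 0 0 0;0 0 0 0;0 0 0 0' 0.03 12
python3 -m handwheel '0.006 0 -0.008 0;0.011 0 -0.016 0;0.017 0 -0.024 0;0.023 0 -0.033 0;0.028 0 -0.041 0' 
python3 -m handwheel '0.006 0 -0.008 0;0.011 0 -0.016 0;0.017 0 -0.024 0;0.017 0 -0.034 0;0.017 0 -0.034 0' 
python3 - <<'E'
from h import *
go(.525,-.1237,.12,90)
r=snap('side','s4.png');a=r[1]['color'][150:300,190:340,::-1]
w=camera('scene')['color'][110:260,130:280,::-1]
cv2.imwrite('pics/m4.png',cv2.resize(np.hstack([a,w]),None,fx=2.6,fy=2.6,interpolation=cv2.INTER_CUBIC))
E
```

```text
time: 3.93
tcp_pos: [0.5212, -0.1232, 0.1195]
eef_rot: [[-1.0, -0.002, 0.0], [-0.002, 1.0, -0.0], [-0.0, -0.0, -1.0]]
contact_force: [-1.1, 0.5, 0.3]
opening: 0.436
grip_force: 11.6
time: 4.35
tcp_pos: [0.4921, -0.1233, 0.1617]
eef_rot: [[-1.0, -0.001, 0.0], [-0.001, 1.0, 0.0], [-0.0, 0.0, -1.0]]
contact_force: [1.0, -0.8, -2.5]
opening: 0.436
grip_force: 11.6
time: 4.77
tcp_pos: [0.4771, -0.1236, 0.1967]
eef_rot: [[-1.0, -0.001, 0.004], [-0.001, 1.0, -0.0], [-0.004, -0.0, -1.0]]
contact_force: [0.9, 0.8, -3.0]
opening: 0.424
grip_force: 11.7
shift [-0.0476 -0.0001  0.0769] turn 0.1 t 4.77 F [ 0.89  0.78 -3.03] grip 11.71 op 36.9
```

View pics/m4.png

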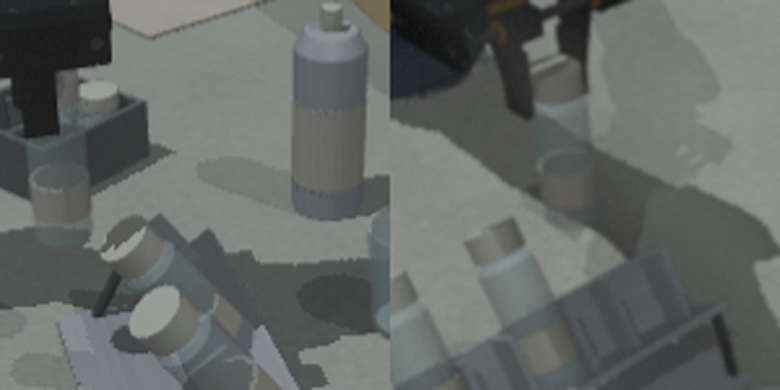

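The bottle was drawn out and swung nearly upright, hanging by its cap. In the side crop its axis runs (59,140) to (64,235), in the scene crop (560,100) to (571,215). I'll check the tilt from these two axis planes.

```bash
python3 - <<'E'
from h import *
import pickle
D=pickle.load(open('d0.pkl','rb'));A=D['scene'][1];B=D['side'][1]
S=lambda x,y:(190+x/2.6,150+y/2.6)
C=lambda x,y:(130+(x-390)/2.6,110+y/2.6)
def pl(c,p,q):
    o,d1=ray(c,p);_,d2=ray(c,q);n=np.cross(d1,d2);n/=np.linalg.norm(n);return n,n@o
n1,k1=pl(B,S(59,140),S(64,235));n2,k2=pl(A,C(560,100),C(571,215))
d=np.cross(n1,n2);d/=d[2]
for z in (.1,.216):
    print(z,np.linalg.solve(np.array([n1,n2,[0,0,1]]),[k1,k2,z]))
print('slope',d,'tilt deg',np.degrees(np.arctan(np.linalg.norm(d[:2]))))
print('bottom',tri(ray(B,S(63,235)),ray(A,C(571,218))))
go(.534,.231,.25,77.5)
E
```

```text
0.1 [ 0.4905812  -0.12155569  0.1       ]
0.216 [ 0.49401465 -0.1234207   0.216     ]
slope [ 0.02959868 -0.01607769  1.        ] tilt deg 1.9291892174540097
bottom (array([ 0.49037434, -0.12137748,  0.10213166]), np.float64(0.001870401129932229))
shift [-0.0579  0.3541 -0.0548] turn 12.6 t 4.87 F [-0.53  0.23 -2.58] grip 11.73 op 37.3
```

```bash

python3 -m handwheel '0 0.01 -0.01 0;0 0.025 -0.025 0;-0.01 0.05 -0.035 0;-0.02 0.08 -0.035 0;-0.03 0.11 -0.035 0' - 20 >/dev/null
python3 -m handwheel '-0.01 0.03 0 0;-0.018 0.06 0 0;-0.018 0.09 0 0;-0.018 0.12 0 0;-0.018 0.15 0 0' >/dev/null
python3 -m handwheel '0 0.03 0 0;0 0.055 0 0;0 0.075 0 0;0 0.09 0 0;0 0.095 0 0' >/dev/null
python3 -m handwheel '0 0 0.02 0;0 0 0.04 0;0 0 0.06 0;0 0 0.06 0;0 0 0.06 0'
python3 - <<'E'
from h import *
go(.525,.231,.17,90)
r=snap('side','s5.png');a=r[1]['color'][100:250,150:300,::-1]
w=camera('scene')['color'][60:210,260:410,::-1]
cv2.imwrite('pics/m5.png',cv2.resize(np.hstack([a,w]),None,fx=2.6,fy=2.6,interpolation=cv2.INTER_CUBIC))
E
```

```text
time: 6.53
tcp_pos: [0.5232, 0.2303, 0.1687]
eef_rot: [[-1.0, 0.0, -0.003], [0.0, 1.0, -0.002], [0.003, -0.002, -1.0]]
contact_force: [-0.6, -0.2, -2.6]
opening: 0.42
grip_force: 19.6
shift [-0.0018  0.0007 -0.0014] turn -0.0 t 6.53 F [-0.58 -0.2  -2.61] grip 19.56 op 36.5
```

View pics/m5.png

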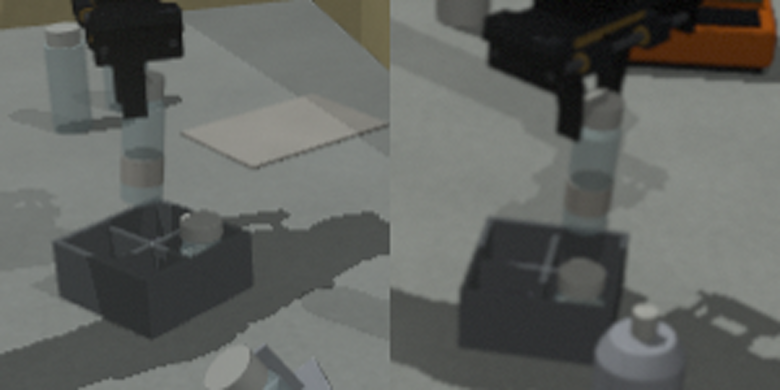

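The bottle hangs over the crate. Its side-crop axis is about (142.5,140) to (142.5,195), its scene-crop axis (599,130) to (585,225), and the divider crossings are at (150,243) and (545,268).

```bash
cat >> h.py <<'E'
def pl(c,p,q):
    o,d1=ray(c,p);_,d2=ray(c,q);n=np.cross(d1,d2);n/=np.linalg.norm(n);return n,n@o
def axis(B,b1,b2,A,a1,a2,zs):
    n1,k1=pl(B,b1,b2);n2,k2=pl(A,a1,a2)
    for z in zs: print(z,np.round(np.linalg.solve(np.array([n1,n2,[0,0,1]]),[k1,k2,z]),4))
    d=np.cross(n1,n2);print('slope',np.round(d/d[2],3))
E
python3 - <<'E'
from h import *
import pickle
D=pickle.load(open('d0.pkl','rb'));A=D['scene'][1];B=D['side'][1]
S=lambda x,y:(150+x/2.6,100+y/2.6)
C=lambda x,y:(260+(x-390)/2.6,60+y/2.6)
axis(B,S(142.5,140),S(142.5,195),A,C(599,130),C(585,225),(.08,.19))
print('cross',plane(B,S(150,243),.058),plane(A,C(545,268),.058),tri(ray(B,S(150,243)),ray(A,C(545,268))))
print('cornerR', plane(A,C(628,235),.058),plane(A,C(490,220),.058))
print('bottom',tri(ray(B,S(142.5,198)),ray(A,C(585,228))))
E
```

```text
0.08 [0.5294 0.2363 0.08  ]
0.19 [0.5383 0.2341 0.19  ]
slope [ 0.081 -0.02   1.   ]
cross [0.52355597 0.16982728 0.058     ] [0.53372703 0.17947633 0.058     ] (array([0.52580042, 0.18899237, 0.04944812]), np.float64(0.0012635451470032328))
cornerR [0.54889957 0.27439211 0.058     ] [0.44467549 0.20432802 0.058     ]
bottom (array([0.52916778, 0.23656352, 0.07331113]), np.float64(0.0014940423931055111))
```

```bash

python3 -m handwheel '-0.005 -0.003 0 0;-0.005 -0.003 0.006 0;-0.005 -0.003 0.014 0;-0.005 -0.003 0.022 0;-0.005 -0.003 0.028 0' - 10 >/dev/null
python3 -m handwheel '0 0 0.003 0;0 0 0.005 0;0 0 0.005 0;0 0 0.005 0;0 0 0.005 0'
python3 -m handwheel '0 0 0.001 0;0 0 0.002 0;0 0 0.003 0;0 0 0.003 0' |grep -E 'tcp|force'

```

```text
time: 7.47
tcp_pos: [0.5288, 0.229, 0.1368]
eef_rot: [[-1.0, -0.002, 0.0], [-0.002, 1.0, 0.0], [-0.0, 0.0, -1.0]]
contact_force: [0.3, 0.0, -1.9]
opening: 0.426
grip_force: 9.8
tcp_pos: [0.5284, 0.2288, 0.1333]
contact_force: [0.3, -0.1, -3.6]
grip_force: 9.8
```

```bash
cat > chk.py <<'E'
from h import *
import sys
s=sense();f=s['contact_force'];print(round(s['time'],2),np.round(s['tcp_pos'],4),np.round(f,1),round(s['opening']*87,1))
sys.exit(f[2]>float(sys.argv[1]))
E
python3 -m handwheel '0 0 0.001 0;0 0 0.002 0;0 0 0.002 0;0 0 0.002 0'>/dev/null; python3 chk.py -0.5 &&
python3 -m handwheel '0 0 0.001 0;0 0 0.002 0;0 0 0.002 0;0 0 0.002 0'>/dev/null; python3 chk.py -0.5 &&
python3 -m handwheel '0 0 0.001 0;0 0 0.002 0;0 0 0.002 0;0 0 0.002 0'>/dev/null; python3 chk.py -0.5 &&
python3 -m handwheel '0 0 0.001 0;0 0 0.002 0;0 0 0.002 0;0 0 0.002 0'>/dev/null && python3 chk.py -0.5
```

```text
8.13 [0.5285 0.2288 0.1315] [ 0.   0.6 -2. ] 37.2
8.13 [0.5285 0.2288 0.1315] [ 0.   0.6 -2. ] 37.2
8.13 [0.5285 0.2288 0.1315] [ 0.   0.6 -2. ] 37.2False
False
False
```

```bash
sed -i 's/sys.exit(f/sys.exit(int(f/; s/\[1\]))$/[1])))/' chk.py; tail -1 chk.py; set -e
python3 -m handwheel '0 0 0.001 0;0 0 0.002 0;0 0 0.002 0;0 0 0.002 0'>/dev/null; python3 chk.py -0.5
python3 -m handwheel '0 0 0.001 0;0 0 0.002 0;0 0 0.002 0;0 0 0.002 0'>/dev/null; python3 chk.py -0.5
python3 -m handwheel '0 0 0.001 0;0 0 0.002 0;0 0 0.002 0;0 0 0.002 0'>/dev/null; python3 chk.py -0.5
python3 -m handwheel '0 0 0.001 0;0 0 0.002 0;0 0 0.002 0;0 0 0.002 0'>/dev/null; python3 chk.py -0.5
```

```text
sys.exit(int(f[2]>float(sys.argv[1])))
8.47 [0.5285 0.2288 0.1294] [-0.3  0.7 -2.4] 37.2
8.8 [0.5285 0.2288 0.1275] [-0.4 -0.3 -3.5] 37.4
9.13 [0.5285 0.2288 0.1254] [ 0.5  0.5 -1.6] 37.2
9.47 [0.5285 0.2288 0.1234] [-0.5  0.3 -2.9] 37.7
```

```bash
set -e
python3 -m handwheel '0 0 0.001 0;0 0 0.002 0;0 0 0.002 0;0 0 0.002 0'>/dev/null; python3 chk.py -0.5
python3 -m handwheel '0 0 0.001 0;0 0 0.002 0;0 0 0.002 0;0 0 0.002 0'>/dev/null; python3 chk.py -0.5
python3 -m handwheel '0 0 0.001 0;0 0 0.002 0;0 0 0.002 0;0 0 0.002 0'>/dev/null; python3 chk.py -0.5
python3 -m handwheel '0 0 0.001 0;0 0 0.002 0;0 0 0.002 0;0 0 0.002 0'>/dev/null; python3 chk.py -0.5
python3 -m handwheel '0 0 0.001 0;0 0 0.002 0;0 0 0.002 0;0 0 0.002 0'>/dev/null; python3 chk.py -0.5
python3 -m handwheel '0 0 0.001 0;0 0 0.002 0;0 0 0.002 0;0 0 0.002 0'>/dev/null; python3 chk.py -0.5
python3 -m handwheel '0 0 0.001 0;0 0 0.002 0;0 0 0.002 0;0 0 0.002 0'>/dev/null; python3 chk.py -0.5
```

```text
9.8 [0.5285 0.2288 0.1214] [-0.1 -0.3 -2.9] 37.0
10.13 [0.5285 0.2288 0.1195] [ 0.1 -0.9 -1.8] 37.0
10.47 [0.5285 0.2288 0.1175] [ 0.4 -0.7 -2.1] 37.2
10.8 [0.5285 0.2288 0.1154] [ 0.6 -0.4 -2.4] 37.1
11.13 [0.5285 0.2288 0.1134] [ 0.5 -0.7 -2.1] 37.4
11.47 [0.5286 0.2289 0.1116] [ 0.3 -0.3 -2.4] 37.4
11.8 [0.5288 0.2289 0.1099] [-0.9  0.1  1.6] 37.3
```

```bash
python3 -m handwheel '0 0 0 0;0 0 0 0'>/dev/null; python3 chk.py -0.5
python3 -m handwheel '0 0 0.001 0;0 0 0.001 0;0 0 0.001 0'>/dev/null; python3 chk.py -0.5
```

```text
11.97 [0.5287 0.2289 0.1098] [-0.5 -0.2  2.5] 37.2
12.22 [0.5287 0.2289 0.1088] [-1.3 -0.3  4.5] 37.0
```

```bash
python3 -m handwheel '0 0 -0.001 0;0 0 -0.001 0;0 0 -0.001 0' - 3 >/dev/null; python3 chk.py -0.5
python3 -m handwheel '0 0 0 0;0 0 0 0;0 0 0 0' 0.04 >/dev/null; python3 chk.py -0.5
python3 -m handwheel '0 0 0 0;0 0 0 0;0 0 0 0' 0.053 >/dev/null; python3 chk.py -0.5
```

```text
12.47 [0.5285 0.2288 0.1095] [-1.2 -0.5  1.9] 38.3
12.72 [0.5283 0.2287 0.1092] [-0.5  0.2 -0.1] 39.7
12.97 [0.5287 0.2288 0.1095] [ 0.3 -0.   0.4] 50.6
```

```bash
python3 -m handwheel '0 0 -0.02 0;0 0 -0.06 0;0 0 -0.1 0;0 0 -0.14 0;0 0 -0.18 0' >/dev/null
python3 -m handwheel '0.05 -0.03 -0.01 0;0.05 -0.045 -0.01 0;0.05 -0.045 -0.01 0;0.05 -0.045 -0.01 0' >/dev/null
python3 - <<'E'
from h import *
import pickle
r=snap('wrist','w6.png');pickle.dump(r,open('w6.pkl','wb'));print(r[0]['tcp_pos'])
c=r[1]['color'][120:270,190:390,::-1]
cv2.imwrite('pics/w6c.png',cv2.resize(c,None,fx=4,fy=4,interpolation=cv2.INTER_CUBIC))
go(.530,-.2075,.3,90)
E
```

```text
[0.47844645 0.1825684  0.30040601]
shift [-0.051  -0.3912 -0.0005] turn 0.0 t 13.77 F [ 0.45  1.14 -0.23] grip 0.0 op 52.9
```

View pics/w6c.png

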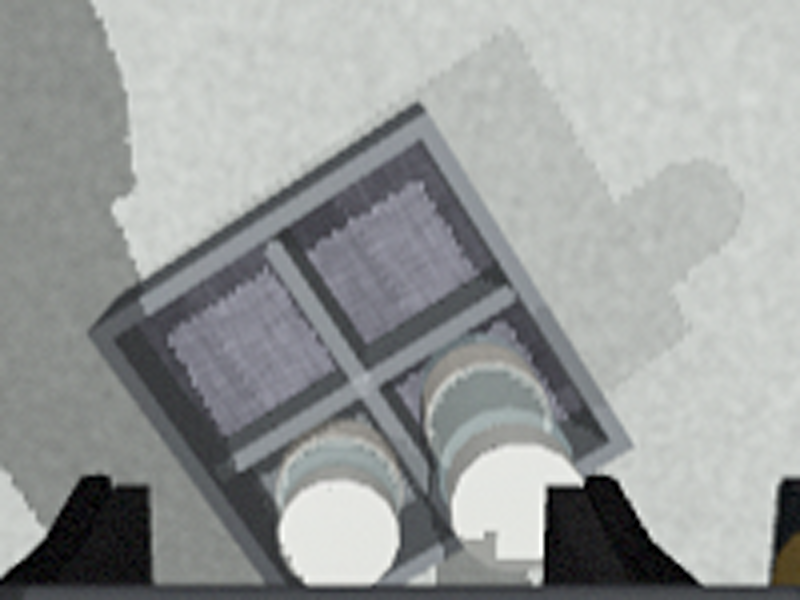

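The bottle stands in its cell: its cap is at crop (518,502), the divider crossing at (362,380), and the crate corners at (422,105), (95,330), (628,448). I'll check the plan offsets.

```bash
python3 - <<'E'
from h import *
import pickle
s,c=pickle.load(open('w6.pkl','rb'))
g=lambda p,z:plane(c,(190+p[0]/4,120+p[1]/4),z,s)[:2].round(4)
T,L,R=[g(p,.058) for p in [(422,105),(95,330),(628,448)]]
print('X',g((362,380),.058),g((362,380),.048),'T,L,R',T,L,R,'ctr',(L+R)/2,np.linalg.norm(L-R))
print('cap',g((518,502),.136),'jar',g((340,533),.072))
E
```

```text
X [0.5236 0.1883] [0.5264 0.1884] T,L,R [0.4353 0.2066] [0.5068 0.1019] [0.5471 0.2765] ctr [0.52695 0.1892 ] 0.1791905410450005
cap [0.5359 0.2296] jar [0.5715 0.1811]
```

```bash
python3 -m handwheel '-0.01 -0.04 0 0;-0.02 -0.08 0 0;-0.03 -0.12 0 0;-0.04 -0.16 0 0;-0.05 -0.2 0 0' 0.056 >/dev/null
python3 -m handwheel '-0.0025 -0.04 0 0;-0.0025 -0.08 0 0;-0.0025 -0.12 0 0;-0.0025 -0.16 0 0;-0.0025 -0.19 0 0' >/dev/null
python3 -m handwheel '0 0 0.03 0;0 0 0.06 0;0 0 0.09 0;0 0 0.11 0;0 0 0.11 0' >/dev/null
python3 - <<'E'
from h import *
go(.531,-.2075,.121,90)
E
```

```text
shift [-0.002  -0.0032  0.0631] turn 0.1 t 15.02 F [-0.07  1.31  0.5 ] grip 0.0 op 55.8
```

```bash
python3 -m handwheel '-0.002 -0.003 0.02 0;-0.002 -0.003 0.04 0;-0.002 -0.003 0.055 0;-0.002 -0.003 0.063 0;-0.002 -0.003 0.063 0' >/dev/null; python3 chk.py 9
python3 -m handwheel '0 0 0 0;0 0 0 0;0 0 0 0;0 0 0 0;0 0 0 0' 0.03 12 |grep -E 'pos|force|open'
python3 -m handwheel '0.006 0 -0.008 0;0.011 0 -0.016 0;0.017 0 -0.024 0;0.023 0 -0.033 0;0.028 0 -0.041 0' >/dev/null; python3 chk.py 9
python3 -m handwheel '0.006 0 -0.008 0;0.011 0 -0.016 0;0.017 0 -0.024 0;0.017 0 -0.04 0;0.017 0 -0.06 0' >/dev/null; python3 chk.py 9
python3 - <<'E'
from h import *
import pickle
D={n:camera(n) for n in('scene','side')};pickle.dump(D,open('d7.pkl','wb'))
E
```

```text
15.43 [ 0.5337 -0.2086  0.1254] [ 0.9 -0.4  0.1] 55.9
tcp_pos: [0.5344, -0.209, 0.1275]
contact_force: [-0.6, 0.3, 2.8]
opening: 0.411
grip_force: 11.8
16.27 [ 0.5045 -0.2095  0.1686] [ 0.4 -0.7 -1.7] 35.7
16.68 [ 0.4868 -0.209   0.2274] [ 0.7  0.3 -2.5] 35.1
```

```bash
python3 - <<'E'
import pickle,cv2,numpy as np
D=pickle.load(open('d7.pkl','rb'))
a=D['side']['color'][130:280,170:320,::-1];w=D['scene']['color'][100:250,95:245,::-1]
cv2.imwrite('pics/m7.png',cv2.resize(np.hstack([a,w]),None,fx=2.6,fy=2.6,interpolation=cv2.INTER_CUBIC))
E
```

```text
(no output)
```

View pics/m7.png

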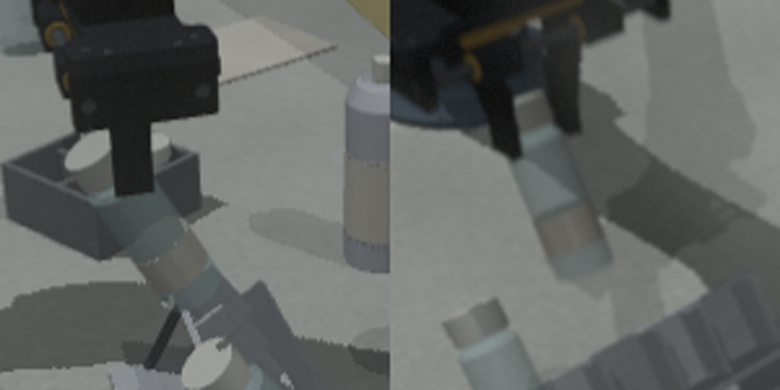

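The bottle is still tilted about 35°. The fingers hold it at the shoulder, with the cap left of the finger at (90,160) and the label at (172,262). I'll track tilt numerically from the label from here.

```bash
cat > lab.py <<'E'
from h import *
def label(c,z=None,show=True):
    im=c['color'].astype(int);m=((im[...,0]-im[...,2]>14)&(im[...,0]>70)&(im[...,0]<190)).astype(np.uint8)
    n,l,st,ce=cv2.connectedComponentsWithStats(m)
    return [(st[i,4],st[i,:4].tolist(),ce[i].round(1).tolist()) for i in range(1,n) if 40<st[i,4]<1500]
if __name__=='__main__':
    s=sense();print(np.round(s['tcp_pos'],4))
    for n in('side','scene'): print(n,*label(camera(n)),sep='\n ')
E
python3 - <<'E'
from lab import *
import pickle
D=pickle.load(open('d7.pkl','rb'))
print(D['side']['color'][230,235],D['side']['color'][215,222],D['scene']['color'][188,161],D['scene']['color'][160,152])
for n in D: print(n,*label(D[n]),sep='\n ')
E
python3 -m handwheel '0 0 0 0;0 0 0 0;0 0 0 0' - 6 >/dev/null; python3 chk.py 9
python3 lab.py
```

```text
[93 93 88] [71 79 79] [100  98  93] [88 96 95]
scene
 (np.int32(1362), [336, 40, 73, 46], [371.0, 71.1])
side
17.03 [ 0.4876 -0.2088  0.2261] [ 0.4 -0.3 -2.6] 34.7
[ 0.4876 -0.2088  0.2261]
side
scene
 (np.int32(1368), [336, 40, 73, 46], [371.0, 71.2])
```

```bash
sed -i "s/^    im=.*/    im=cv2.blur(c['color'],(3,3)).astype(int);m=((im[...,0]-im[...,2]>=2)\&(im[...,0]<150)).astype(np.uint8);m=cv2.morphologyEx(m,cv2.MORPH_OPEN,np.ones((3,3)))/; s/40<st/90<st/" lab.py
python3 - <<'E'
from lab import *
import pickle
D=pickle.load(open('d7.pkl','rb'))
for n in D: print(n,*label(D[n]),sep='\n ')
E
python3 lab.py
```

```text
scene
 (np.int32(97), [256, 0, 9, 13], [259.8, 5.8])
 (np.int32(818), [158, 20, 47, 35], [178.8, 38.9])
 (np.int32(137), [74, 24, 25, 31], [88.0, 36.1])
 (np.int32(448), [106, 31, 54, 17], [134.2, 41.1])
 (np.int32(92), [217, 32, 14, 10], [223.6, 35.7])
 (np.int32(269), [432, 57, 49, 17], [457.4, 64.4])
 (np.int32(179), [250, 67, 25, 13], [262.7, 72.0])
 (np.int32(115), [443, 68, 19, 12], [451.4, 74.0])
 (np.int32(106), [422, 70, 19, 8], [430.4, 73.6])
 (np.int32(118), [219, 72, 17, 13], [225.8, 78.0])
 (np.int32(96), [71, 87, 17, 13], [78.4, 91.8])
 (np.int32(146), [530, 87, 22, 15], [541.3, 93.5])
 (np.int32(138), [343, 89, 16, 16], [349.7, 97.4])
 (np.int32(172), [369, 90, 12, 25], [374.0, 101.4])
 (np.int32(589), [120, 96, 52, 37], [145.2, 110.4])
 (np.int32(111), [263, 99, 12, 17], [268.5, 106.4])
 (np.int32(160), [347, 106, 20, 17], [357.3, 113.7])
 (np.int32(251), [490, 114, 35, 17], [509.2, 122.5])
 (np.int32(192), [389, 118, 16, 28], [395.9, 132.5])
 (np.int32(144), [326, 122, 22, 11], [336.0, 127.8])
 (np.int32(152), [366, 132, 18, 21], [374.2, 142.2])
 (np.int32(119), [350
[... 3846 characters left out ...]
, 20], [125.9, 222.3])
 (np.int32(1185), [330, 214, 42, 44], [350.3, 239.1])
 (np.int32(95), [434, 220, 12, 17], [440.1, 226.9])
 (np.int32(1177), [531, 225, 29, 75], [548.5, 269.8])
 (np.int32(100), [454, 226, 15, 13], [460.8, 231.6])
 (np.int32(107), [0, 245, 13, 13], [4.6, 251.0])
 (np.int32(328), [138, 256, 24, 22], [149.6, 266.8])
 (np.int32(210), [56, 288, 34, 19], [72.2, 297.5])
 (np.int32(101), [314, 305, 19, 13], [323.5, 311.5])
 (np.int32(100), [9, 322, 15, 12], [15.6, 327.8])
 (np.int32(95), [286, 337, 9, 23], [289.1, 348.8])
 (np.int32(98), [303, 347, 13, 11], [309.4, 352.3])
 (np.int32(127), [315, 375, 16, 20], [322.8, 385.6])
 (np.int32(119), [240, 399, 19, 11], [249.0, 404.0])
```

```bash
cat > tilt.py <<'E'
# label centroid of the held bottle -> 3D, using a pixel window predicted by projecting the hanging point
from lab import *
def run():
    s=sense();t=np.array(s['tcp_pos']);g=t-[0,0,.05]+[0.005,0,0]
    rs=[]
    for n in('side','scene'):
        c=camera(n);R=np.array(c['rotation']);o=np.array(c['origin'])
        uv=cv2.projectPoints(g[None],cv2.Rodrigues(R.T)[0],-R.T@o,np.array(c['mtx']),np.array(c['dist_coeffs']))[0].ravel()
        L=[x for x in label(c) if np.hypot(*(np.array(x[2])-uv))<28 and 200<x[0]<500]
        print(n,uv.round(),L)
        L.sort(key=lambda x:abs(x[0]-330));rs.append(ray(c,L[0][2]))
    p,e=tri(*rs);print('label',p.round(4),round(e,4),'rel TCP',(p-t).round(4));return p
if __name__=='__main__': run()
E
python3 tilt.py
python3 -m handwheel '0 0 0 0;0 0 0 0;0 0 0 0;0 0 0 0' - 4 >/dev/null; python3 chk.py 9
python3 tilt.py
```

```text
side [223. 228.] [(np.int32(327), [205, 233, 27, 18], [218.7, 241.9])]
scene [157. 180.] [(np.int32(343), [140, 178, 29, 18], [155.6, 187.5])]
label [ 0.4846 -0.2096  0.1541] 0.0029 rel TCP [-0.0039 -0.0005 -0.0726]
17.67 [ 0.4887 -0.2093  0.2275] [ 0.9  0.3 -2.7] 34.9
side [223. 227.] [(np.int32(332), [206, 232, 27, 18], [219.3, 241.4])]
scene [157. 179.] [(np.int32(345), [142, 178, 28, 18], [156.2, 187.4])]
label [ 0.4857 -0.2091  0.1546] 0.003 rel TCP [-0.0031  0.0002 -0.0729]
```

```bash
python3 -m handwheel '0 0 -0.01 0;0 0.005 -0.025 0;0 0.02 -0.03 0;0 0.04 -0.03 0;0 0.065 -0.03 0' - 8 >/dev/null
python3 -m handwheel '0 0.03 0 0;0 0.06 0 0;0 0.09 0 0;0 0.12 0 0;0 0.14 0 0' >/dev/null;python3 chk.py 9
python3 -m handwheel '0 0.005 0.02 0;0 0.005 0.045 0;0 0.005 0.075 0;0 0.005 0.1 0;0 0.005 0.11 0' >/dev/null;python3 chk.py 9
python3 -m handwheel '0 0 0.01 0;0 0 0.012 0;0 0 0.012 0' >/dev/null;python3 chk.py 9
python3 tilt.py
```

```text
18.6 [ 0.4884 -0.0009  0.2584] [-1.4  0.7 -2.4] 34.8
19.02 [0.4866 0.0008 0.1453] [-0.1  0.  -3.3] 34.9
19.27 [0.489  0.0007 0.1361] [-0.5  0.2 -3.3] 34.8
side [206. 218.] []Traceback (most recent call last):
  File "tilt.py", line 13, in <module>
    if __name__=='__main__': run()
                             ~~~^^
  File "tilt.py", line 11, in run
    L.sort(key=lambda x:abs(x[0]-330));rs.append(ray(c,L[0][2]))
                                                       ~^^^
IndexError: list index out of range
```

```bash
set -e
python3 -m handwheel '0 0 0.003 0;0 0 0.006 0;0 0 0.009 0;0 0 0.012 0;0 0 0.012 0'>/dev/null; python3 chk.py -0.8
python3 -m handwheel '0 0 0.002 0;0 0 0.004 0;0 0 0.004 0'>/dev/null; python3 chk.py -0.8
python3 -m handwheel '0 0 0.001 0;0 0 0.003 0;0 0 0.003 0'>/dev/null; python3 chk.py -0.8
python3 -m handwheel '0 0 0.001 0;0 0 0.003 0;0 0 0.003 0'>/dev/null; python3 chk.py -0.8
python3 -m handwheel '0 0 0.001 0;0 0 0.003 0;0 0 0.003 0'>/dev/null; python3 chk.py -0.8
python3 -m handwheel '0 0 0.001 0;0 0 0.003 0;0 0 0.003 0'>/dev/null; python3 chk.py -0.8
python3 -m handwheel '0 0 0.001 0;0 0 0.003 0;0 0 0.003 0'>/dev/null; python3 chk.py -0.8
```

```text
19.73 [0.488  0.0007 0.123 ] [-0.1  0.3 -2.6] 34.7
19.98 [0.4882 0.0007 0.1191] [ 0.2 -0.8 -2.8] 34.5
20.23 [0.4882 0.0007 0.1162] [-0.4 -0.  -3.2] 34.9
20.48 [0.4882 0.0008 0.1132] [-0.1  0.3 -2.5] 34.8
20.73 [0.4882 0.0008 0.1102] [ 0.2  0.2 -2.6] 35.0
20.98 [0.4882 0.0007 0.1072] [-0.   0.3 -3.2] 34.9
21.23 [0.4882 0.0008 0.1042] [ 1.3  0.4 -2.9] 34.4
```

```bash
set -e
python3 -m handwheel '0 0 0.001 0;0 0 0.002 0;0 0 0.002 0'>/dev/null; python3 chk.py -0.8
python3 -m handwheel '0 0 0.001 0;0 0 0.002 0;0 0 0.002 0'>/dev/null; python3 chk.py -0.8
python3 -m handwheel '0 0 0.001 0;0 0 0.002 0;0 0 0.002 0'>/dev/null; python3 chk.py -0.8
python3 -m handwheel '0 0 0.001 0;0 0 0.002 0;0 0 0.002 0'>/dev/null; python3 chk.py -0.8
```

```text
21.48 [0.4883 0.0007 0.1023] [-0.2  0.1 -3. ] 34.9
21.73 [0.4883 0.0007 0.1004] [-0.1  1.1 -2.3] 34.6
21.98 [0.4883 0.0007 0.0983] [ 0.6 -0.4 -2.4] 34.6
22.23 [0.4897 0.0008 0.0973] [ 1.3 -0.5  2.9] 34.7
```

```bash
python3 -m handwheel '0 0 0 0;0 0 0.001 0;0 0 0.001 0' - 3 >/dev/null; python3 chk.py 9
python3 -m handwheel '0 0 0.001 0;0 0 0.001 0' >/dev/null; python3 chk.py 9
python3 - <<'E'
from lab import *
for n,(x,y) in {'side':(206,235),'scene':(230,150)}.items():
    c=camera(n);print(n,[q for q in label(c) if np.hypot(q[2][0]-x,q[2][1]-y)<45])
    im=cv2.blur(c['color'],(3,3)).astype(int)
    if n=='side': print((im[...,0]-im[...,2])[225:260:3,190:225:3])
E
```

```text
22.48 [0.4892 0.0008 0.096 ] [0.1 0.4 4.6] 35.7
22.65 [0.4893 0.0008 0.0951] [-0.5 -0.3  5.9] 35.2
side [(np.int32(183), [195, 238, 20, 13], [204.9, 244.6])]
[[-3 -8 -9 -9 -9 -8 -9 -5 -3 -3 -1  0]
 [-3 -8 -8 -8 -8 -8 -8 -5 -1 -1 -1  0]
 [-1 -7 -8 -7 -6 -6 -6 -4 -1 -1 -1  0]
 [ 0 -6 -7 -6 -6 -6 -5 -5  0  0  0  0]
 [ 0 -3 -5 -6 -6 -6 -5  1  1 -1  0 -1]
 [-1  0 -1 -4 -2 -1  4  5  2 -1 -1  0]
 [-1 -1  5  5  5  5  4  5  3 -1 -1  0]
 [-1 -1  3  5  5  4  4  5  0 -1 -1 -1]
 [-1 -1  0  4  5  5  4 -1 -8 -1 -1 -1]
 [ 0  0 -1 -6 -4 -4 -7 -7 -7 -1 -1  0]
 [ 0  0 -1 -6 -8 -8 -7 -7 -5  0 -1 -1]
 [ 0  0  0 -2 -4 -5 -4 -2 -1 -1 -1 -1]]
scene [(np.int32(360), [232, 127, 37, 29], [249.8, 138.6])]
```

```bash
cat > ax.py <<'E'
# fit bottle axis (glass+label colour against neutral table) in a side and scene window: python ax.py u0 u1 v0 v1 (side) u0 u1 v0 v1 (scene)
from h import *
import sys
def line(c,w):
    u0,u1,v0,v1=w
    im=cv2.blur(c['color'],(3,3)).astype(int);d=im[...,0]-im[...,2]
    m=((d<=-4)|(d>=4))[v0:v1,u0:u1].astype(np.uint8);m=cv2.morphologyEx(m,cv2.MORPH_OPEN,np.ones((3,3)))
    n,l,st,ce=cv2.connectedComponentsWithStats(m);k=1+np.argmax(st[1:,4]);m=l==k
    pts=[]
    for v in range(m.shape[0]):
        q=np.flatnonzero(m[v])
        if len(q)>14 and q[-1]-q[0]<32: pts.append((v+v0,(q[0]+q[-1])/2+u0,q[-1]-q[0]))
    p=np.array(pts);a,b=np.polyfit(p[:,0],p[:,1],1)
    r=p[:,1]-a*p[:,0]-b;k=abs(r)<1.5;a,b=np.polyfit(p[k,0],p[k,1],1)
    print('rows',p[0,0],p[-1,0],'width',np.median(p[:,2]),'slope',round(a,3))
    v=p[0,0],p[-1,0];return [(a*v[0]+b,v[0]),(a*v[1]+b,v[1])]
if __name__=='__main__':
    w=list(map(int,sys.argv[1:]));B=camera('side');A=camera('scene')
    b=line(B,w[:4]);a=line(A,w[4:]);print(np.round(b,1).tolist(),np.round(a,1).tolist())
    n1,k1=pl(B,*b);n2,k2=pl(A,*a)
    for z in (.0,.05,.1):print(z,np.round(np.linalg.solve(np.array([n1,n2,[0,0,1]]),[k1,k2,z])[:2],4))
    d=np.cross(n1,n2);print('slope xy',np.round(d/d[2],3)[:2])
E
python3 ax.py 185 235 215 265 220 290 100 175
python3 -m handwheel '-0.003 0 -0.001 0;-0.006 0 -0.001 0;-0.009 0 -0.001 0;-0.009 0 -0.001 0' >/dev/null; python3 chk.py 9
python3 ax.py 185 235 215 265 220 290 100 175
```

```text
rows 217.0 237.0 width 19.5 slope 0.176
rows 133.0 139.0 width 25.0 slope -0.839
[[198.9, 217.0], [202.4, 237.0]] [[257.7, 133.0], [252.7, 139.0]]
0.0 [ 0.4695 -0.2173]
0.05 [ 0.4721 -0.1381]
0.1 [ 0.4746 -0.0589]
slope xy [0.051 1.584]
23.18 [0.4973 0.0008 0.0949] [ 0.1  0.1 -2.4] 35.2
rows 216.0 237.0 width 19.0 slope 0.31
rows 134.0 140.0 width 23.0 slope -0.839
[[198.9, 216.0], [205.4, 237.0]] [[261.2, 134.0], [256.1, 140.0]]
0.0 [ 0.4928 -0.2506]
0.05 [ 0.4853 -0.1486]
0.1 [ 0.4778 -0.0466]
slope xy [-0.15   2.041]
```

```bash
python3 - <<'E'
from h import *
c=camera('side');im=cv2.blur(c['color'],(3,3)).astype(int);d=im[...,0]-im[...,2]
print('\n'.join(str(v)+' '+''.join('#' if x<=-4 else '+' if x>=3 else '.' for x in d[v,180:235])+'  '+''.join('@' if x<60 else 'o' if x>135 else '.' for x in im[v,180:235,1]) for v in range(190,266,2)))
E
```

```text
190 ###.#....+++...........................................  .@@@@@@@@@@@@@@@@@@@@@@@@@@@@@@@@@@@@@@@@@@@@@@@@@@@@..
192 .##....#.............................................##  @@@@@@@@@@@@@@@@@@@@@@@@@@@@@@@@@@@@@@@@@@@@@@@@@@@@@..
194 ###..###.............................................##  .@@@@@@@@@@@@@@@@@@@@@@@@@@@@@@@@@@@@@@@@@@@@@@@@@@@@..
196 #######..#............................................#  .....@@@@@@@@@@@@@@@@@@@@@@@@@@@@@@@@@@@@@@@@@@@@@@@@@@
198 ##########.............................................  ..........@@@@@@@@@@@@@@@@@@@@@@@@@@@@@@@@@@@@@@@@@@@@@
200 ############.......................................#.#.  ...........@@@@@@@@@@@@@@@@@@@@@@@@@@@@@@@@@@@@@@@@@@@@
202 #.#########........................#######.......#...##  ............@@@@@@@@@@@@@@@@@@@@@@@@.....@@@@@@@@@@@@@@
204 .########...........................#..........#.......  ..............@.........@@@@@@@@@@@@@@@@@@@@@@@@@@@@@@@
206 #.#..####................................#.#######.#.#.  ........................@@@@@@@@@@@@@@@@@@@@@@@@@@@@@@@
208 #..######...........................#######
[... 2645 characters left out ...]
54 ...................##################..................  ......................................................@
256 ...................################....................  .....................................................@@
258 .......................#######.......................#.  ..........................................ooooooo....@@
260 ...................................................##..  ..............oo......oo........o.............oo....@@.
262 .......................................................  .........ooo.......................................@@..
264 .................................................##....  ...ooooooooo...................oooo...............@@...
```

```bash
python3 -m handwheel '0.009 0 0.001 0;0.009 0 0.001 0;0.009 0 0.001 0' - 3 >/dev/null; python3 chk.py 9
python3 -m handwheel '0 0 0.001 0;0 0 0.001 0' >/dev/null; python3 chk.py 9
python3 -m handwheel '0 0 0 0;0 0 0 0' 0.036 >/dev/null; python3 chk.py 9
python3 -m handwheel '0 0 0 0;0 0 0 0;0 0 0 0' 0.042 >/dev/null; python3 chk.py 9
python3 -m handwheel '0 0 0 0;0 0 0 0;0 0 0 0' 0.055 >/dev/null; python3 chk.py 9
python3 - <<'E'
from h import *
c=camera('side');im=cv2.blur(c['color'],(3,3)).astype(int);d=im[...,0]-im[...,2]
print('\n'.join(str(v)+' '+''.join('#' if x<=-4 else '+' if x>=3 else '.' for x in d[v,180:235])+'  '+''.join('@' if x<60 else 'o' if x>135 else '.' for x in im[v,180:235,1]) for v in range(196,266,3)))
R=np.array(c['rotation']);o=np.array(c['origin'])
P=np.array([[.48,0,0],[.48,0,.09],[.48,0,.12],[.49,0,.12],[.49,0,0]])
print(cv2.projectPoints(P,cv2.Rodrigues(R.T)[0],-R.T@o,np.array(c['mtx']),np.array(c['dist_coeffs']))[0][:,0].round(1).tolist())
E
```

```text
23.58 [0.4884 0.0007 0.0952] [ 0.2 -0.3  2.2] 34.7
23.75 [0.4899 0.0007 0.0948] [ 1.1 -0.7  6.7] 35.1
23.92 [0.4894 0.0008 0.0945] [ 1.3 -0.3  5.7] 35.9
24.17 [0.4875 0.0007 0.0931] [ 0.4  0.1 -0.3] 41.2
24.42 [0.4881 0.0007 0.0933] [ 0.5 -0.3 -0.2] 52.0
196 ####............................................#######  ....@@@@@@@@@@@@@@@@@@@@@@@@@@@@@@@@@@@@@@@@@@@@......@
199 ######............................................##...  ......@@@@@@@@@@@@@@@@@@@@@@@@@@@@@@@@@@@@@@@@@@@@@@@@@
202 ######...........................#..######.........#.##  ......@@@@@@@@@@@@@@@@@@@@@@@@@@@@@.....@@@@@@@@@@@@@@@
205 #....#..........................###.#########.....##...  ......@@@@@.........@@@@@@@@@@@@@@@@@@@@@@@@@@@@@@@@@@@
208 ###.#####.........................####..####......#....  ....................@@@@@@@@@@@@@@@@@@@@@@@@@@@@@@@@@@@
211 ##########........................#####...#..........##  ....................@@@@@@@@@@@@@@@@@@@@@@@@@@@@@@@@@@@
214 ##########.......................#.#......###.#........  ....................@@@@@@@@@@@@@@@@@@@@@@@@@@@@@@@@@@@
217 ...#################..
[... 1343 characters left out ...]
..................................
253 ..................###################..................  ......................................................@
256 ...................###############.....................  .....................................................@@
259 .....................................................#.  ...............oo......................ooooo.......@@@@
262 .......................................................  .........oo........................................@@@.
265 .................................................#.....  ..oooooooooo..................oooooo.............@@@...
[[203.1, 254.3], [199.2, 217.0], [197.8, 203.9], [202.7, 203.1], [207.8, 253.5]]
```

```bash
python3 - <<'E'
from h import *
c=camera('side');R=np.array(c['rotation']);o=np.array(c['origin']);s=sense();t=np.array(s['tcp_pos']);print(t,s['time'])
pr=lambda P:cv2.projectPoints(np.array(P,float),cv2.Rodrigues(R.T)[0],-R.T@o,np.array(c['mtx']),np.array(c['dist_coeffs']))[0][:,0].round(1).tolist()
h=s['opening']*.087/2
print('near tip back -x,mid,+x',pr([t+[dx,-h-.012,0] for dx in(-.0095,0,.0095)]),'inner',pr([t+[dx,-h,0] for dx in(-.0095,0,.0095)]))
print('far',pr([t+[dx,h,0] for dx in(-.0095,0,.0095)]))
g=c['color'][...,1].astype(int)
for v in range(212,232,2): print(v,g[v,192:226])
E
```

```text
[0.48823055 0.00075312 0.09338123] 24.5167
near tip back -x,mid,+x [[201.3, 224.5], [206.1, 223.8], [210.9, 223.0]] inner [[200.4, 221.7], [205.1, 221.0], [209.9, 220.2]]
far [[196.4, 209.6], [200.9, 208.9], [205.4, 208.2]]
212 [ 61  63  79  97 102 103 100  83  39  29  30  30  28  26  29  28  30  27
  30  49  66  53  54  53  53  53  52  54  53  52  53  54  53  53]
214 [ 61  62  77  95 103 101 101  99  39  28  27  28  29  28  31  30  28  29
  29  44  77  67  56  53  55  54  55  53  55  54  54  53  54  53]
216 [ 61  65  88 103 106 109 106 107  50  31  30  29  30  30  28  29  29  30
  28  33  81  68  56  55  52  52  55  54  55  54  53  54  54  52]
218 [ 61  64  84  99 106 108 108 108  65  33  29  29  32  30  29  30  28  29
  29  30  71  67  58  54  55  56  53  56  54  53  54  54  55  54]
220 [62 61 73 83 87 91 95 97 63 34 30 29 29 27 30 30 30 28 30 27 57 68 60 55
 54 54 54 54 52 53 54 54 54 55]
222 [63 61 69 81 84 85 85 84 69 33 28 33 29 29 28 28 33 43 44 42 66 69 62 54
 53 55 53 52 53 54 53 65 74 78]
224 [127 111 105  94  85  84  84  84  84  74  74  74  70  71  76  75  76  75
  75  74  74  71  64  55  54  54  54  63  63  76  77  82  81  81]
226 [134 134 131 120 114 112 103  99  88  85  85  83  77  76  75  74  77  74
  75  72  73  71  68  56  63  75  78  81  83  82  83  82  81  82]
228 [136 135 135 125 117 115 116 115 115 112 104  97  86  75  74  74  75  75
  75  73  78  81  80  82  84  83  81  80  82  80  82  82  83  82]
230 [136 135 134 127 117 115 116 116 116 103  94  93  92  91  85  82  79  85
  85  86  86  84  83  82  82  81  80  81  81  81  82  82  81  82]
```

```bash
python3 -m handwheel '0 0 0.004 0;0 0 0.004 0;0 0 0.004 0;0 0 0.004 0;0 0 0.004 0' 0.03 12 >/dev/null; python3 chk.py 9
python3 -m handwheel '0 0 0 0;0 0 0 0' >/dev/null; python3 chk.py 9
python3 -m handwheel '0 0 -0.003 0;0 0 -0.01 0;0 0 -0.02 0;0 0 -0.02 0' >/dev/null; python3 chk.py 9
python3 - <<'E'
from h import *
go(.482,.1976,.22,90)
c=camera('side');im=cv2.blur(c['color'],(3,3)).astype(int);d=im[...,0]-im[...,2]
print('\n'.join(str(v)+' '+''.join('#' if x<=-4 else '+' if x>=3 else '.' for x in d[v,180:235])+'  '+''.join('@' if x<60 else 'o' if x>135 else '.' for x in im[v,180:235,1]) for v in range(190,256,3)))
E
```

```text
24.93 [0.488  0.0007 0.0893] [-0.1 -0.7 -0.8] 38.7
25.1 [0.4881 0.0007 0.0893] [ 0.1 -1.4 -2.1] 38.3
25.43 [0.4899 0.0007 0.1116] [ 0.7 -0.4 -1.9] 38.6
shift [ 0.0072  0.1969 -0.1083] turn 0.1 t 25.43 F [ 0.74 -0.4  -1.87] grip 12.0 op 38.6
190 ..###..................................................  .@@@@@@@@@@@@@@@@@@@@@@@@@@@@@@@@@@@@@@@@@@@@@@........
193 .......................................#######...######  @@@@@@@@@@@@@@@@@@@@@@@@@@@@@@@@@@@@@@@@...............
196 ######............................###################.#  ......@@@@@@@@@....@@@@@@@@@@@@.......................@
199 ##############.....................##############..#.#.  ...................@@@@@@@@@@@@.................@@@@@@@
202 ##.####.#######...................########.#...........  ....................@@@@@@@@@@@..........@@@@@@@@@@@@@@
205 .###################..........#######.....#.###......#.  ....................@@@@@@@@@@@.....@@@@@@@@@@@@@@@@@@@
208 #######.#############..........###########....#.#...##.  ....................@@@@@@@@@@@@....@@@@@@@@@@@@@@@@@@@
211 ##########..#########..........#####
[... 1014 characters left out ...]
38 ..................+++++++++++++++++....................  .......................................................
241 ........................++........####.................  .......................................................
244 ..................####################.................  .......................................................
247 ....................################...................  .......................................................
250 .......................................................  .......................................................
253 .......................................................  ......................................................@
```

```bash
python3 -m handwheel '0 0 -0.015 0;0 0 -0.035 0;0.002 0.01 -0.06 0;0.005 0.03 -0.075 0;0.007 0.055 -0.08 0' - 14 >/dev/null
python3 -m handwheel '0 0.03 0 0;0 0.06 0 0;0 0.09 0 0;0 0.12 0 0;0 0.142 0 0' >/dev/null
python3 -m handwheel '0 0 0.01 0;0 0 0.025 0;0 0 0.035 0;0 0 0.035 0' >/dev/null
python3 - <<'E'
from h import *
go(.482,.1976,.13,90)
c=camera('side');im=cv2.blur(c['color'],(3,3)).astype(int);d=im[...,0]-im[...,2]
print('\n'.join(str(v)+' '+''.join('#' if x<=-4 else '+' if x>=3 else '.' for x in d[v,165:220])+'  '+''.join('@' if x<60 else 'o' if x>135 else '.' for x in im[v,165:220,1]) for v in range(130,205,3)))
E
```

```text
shift [-0.0028  0.0012  0.0222] turn 0.1 t 26.65 F [-1.07 -1.46 -2.79] grip 14.0 op 38.5
130 ......................................####.............  ..@@@@@@@@@@@@@@@@@@@@@@@@@@@@@@@@@@@@.................
133 .......................................####............  ...@@@@@@@@@@@@@@@@@@@@@@@@@@@@@@@@@@@.................
136 .....................................######............  ....@@@@@@@@@@@@@@@@@@@@@@@@@@@@@@@@...................
139 ..........................#################............  .....@@@....@@@@@@@@@@@@...............................
142 .....#######................###########................  ...............@@@@@@@@@@..............................
145 .....#######...........................................  ...............@@@@@@@@@@..............................
148 .....#######...........................................  ...............@@@@@@@@@@..............................
151 ........###............................................  ................@@@@@@@@@..............................
154 ............####.........####..........................  ..............
[... 1213 characters left out ...]
87 ...............##################....+++++++++++++++...  ................................@@@@...................
190 .............######################.....+++++++........  ..................................@@...............@@@.
193 ......#######...#################.....................#  ............@@@@@@..............@@@@@@@@@@....@@@@@@@@@
196 ........###########...#.#......#.##.###..............##  ...................@@@@@@@@@@@..@@@...@@@@@@@@@@@@@@@@.
199 .......########.########..#.#######.#..................  .......................@@@@@.......@@@@@@@@@@@@@@@@@@@@
202 .........####.#####.......##.#.#.......................  ....................@@@@@@@@@@@@@@@@@@@@@@@@@@@@@@@@@@@
```

```bash
set -e
python3 -m handwheel '-0.003 0.001 0 0;-0.003 0.001 0.006 0;-0.003 0.001 0.014 0;-0.003 0.001 0.022 0;-0.003 0.001 0.022 0' - 12 >/dev/null; python3 chk.py -0.5
python3 -m handwheel '0 0 0.002 0;0 0 0.003 0;0 0 0.003 0'>/dev/null; python3 chk.py -0.5
python3 -m handwheel '0 0 0.001 0;0 0 0.0025 0;0 0 0.0025 0'>/dev/null; python3 chk.py -0.5
python3 -m handwheel '0 0 0.001 0;0 0 0.0025 0;0 0 0.0025 0'>/dev/null; python3 chk.py -0.5
python3 -m handwheel '0 0 0.001 0;0 0 0.0025 0;0 0 0.0025 0'>/dev/null; python3 chk.py -0.5
python3 -m handwheel '0 0 0.001 0;0 0 0.0025 0;0 0 0.0025 0'>/dev/null; python3 chk.py -0.5
python3 -m handwheel '0 0 0.001 0;0 0 0.0025 0;0 0 0.0025 0'>/dev/null; python3 chk.py -0.5
python3 -m handwheel '0 0 0.001 0;0 0 0.0025 0;0 0 0.0025 0'>/dev/null; python3 chk.py -0.5
```

```text
27.12 [0.4828 0.1981 0.1307] [-0.8 -0.1 -2.8] 38.7
27.37 [0.4841 0.1987 0.1294] [ 0.9 -1.5 -2.1] 38.1
27.62 [0.4841 0.1987 0.1269] [ 0.3  0.3 -2.1] 38.4
27.87 [0.484  0.1987 0.1243] [-0.2 -0.1 -3. ] 38.4
28.12 [0.4839 0.1987 0.1217] [-0.9  0.6 -2.1] 38.4
28.37 [0.484  0.1987 0.1193] [-0.2  0.6 -3.4] 38.3
28.62 [0.4839 0.1987 0.1167] [-0.1  0.3 -2.4] 38.8
28.87 [0.484  0.1987 0.1143] [-0.6 -0.1 -3.4] 38.5
```

```bash
set -e
python3 -m handwheel '0 0 0.001 0;0 0 0.002 0;0 0 0.002 0'>/dev/null; python3 chk.py -0.5
python3 -m handwheel '0 0 0.001 0;0 0 0.002 0;0 0 0.002 0'>/dev/null; python3 chk.py -0.5
python3 -m handwheel '0 0 0.001 0;0 0 0.002 0;0 0 0.002 0'>/dev/null; python3 chk.py -0.5
python3 -m handwheel '0 0 0.001 0;0 0 0.002 0;0 0 0.002 0'>/dev/null; python3 chk.py -0.5
python3 -m handwheel '0 0 0.001 0;0 0 0.002 0;0 0 0.002 0'>/dev/null; python3 chk.py -0.5
python3 -m handwheel '0 0 0.001 0;0 0 0.002 0;0 0 0.002 0'>/dev/null; python3 chk.py -0.5
python3 -m handwheel '0 0 0.001 0;0 0 0.002 0;0 0 0.002 0'>/dev/null; python3 chk.py -0.5
```

```text
29.12 [0.484  0.1987 0.1123] [-0.2 -0.1 -3.4] 38.5
29.37 [0.484  0.1987 0.1104] [-0.2  0.3 -2.6] 38.9
29.62 [0.4842 0.1988 0.1086] [-1.  -0.5  0.5] 38.7
```

```bash
python3 -m handwheel '0 0 0.0005 0;0 0 0.001 0;0 0 0.001 0'>/dev/null; python3 chk.py -0.5
python3 -m handwheel '0 0 0 0;0 0 0 0' - 3 >/dev/null; python3 chk.py -0.5
```

```text
29.87 [0.4843 0.1988 0.1078] [-1.  -0.8  2.8] 38.8
30.03 [0.4843 0.1988 0.1078] [-0.7  0.4  1.8] 39.7
```

```bash
python3 -m handwheel '0 0 0 0;0 0 0 0;0 0 0 0' 0.043 >/dev/null; python3 chk.py 9
python3 -m handwheel '0 0 0 0;0 0 0 0' 0.055 >/dev/null; python3 chk.py 9
python3 -m handwheel '0 0 -0.02 0;0 0 -0.06 0;0 0 -0.1 0;0 0 -0.14 0;0 0 -0.18 0' >/dev/null
python3 -m handwheel '0 -0.02 -0.01 0;0 -0.03 -0.01 0;0 -0.03 -0.01 0' >/dev/null
python3 - <<'E'
from h import *
import pickle
r=snap('wrist','w8.png');pickle.dump(r,open('w8.pkl','wb'))
s,c=r;print(s['tcp_pos'])
g=c['color'].min(2); m=(g>195).astype(np.uint8)
n,l,st,ce=cv2.connectedComponentsWithStats(m)
for i in range(1,n):
    if st[i,4]>150: print(st[i].tolist(),ce[i].round(1),plane(c,ce[i],.138,s).round(4),plane(c,ce[i],.072,s).round(4))
go(.528,-.2915,.29,90)
E
```

```text
30.28 [0.4842 0.1988 0.1074] [-0.8  0.8 -0.8] 42.6
30.45 [0.4841 0.1988 0.1075] [-0.5 -0.6 -0.7] 49.6
[0.48435579 0.16584115 0.2976907 ]
[0, 0, 204, 266, 24539] [ 85.8 113.7] [ 0.4052 -0.0158  0.138 ] [ 0.4031 -0.053   0.072 ]
[193, 0, 367, 266, 55638] [392.6 121.2] [0.4125 0.2779 0.138 ] [0.4119 0.3008 0.072 ]
[10, 176, 97, 14, 1179] [ 58.4 182.5] [ 0.4715 -0.0535  0.138 ] [ 0.483  -0.0985  0.072 ]
[292, 179, 35, 35, 958] [308.9 195.6] [0.4855 0.1991 0.138 ] [0.4999 0.2058 0.072 ]
[0, 225, 80, 4, 235] [ 41.2 226.2] [ 0.5176 -0.0792  0.138 ] [ 0.5385 -0.1294  0.072 ]
[273, 236, 30, 29, 667] [287.6 249.9] [0.5449 0.1777 0.138 ] [0.5715 0.18   0.072 ]
[309, 309, 35, 16, 401] [323.9 317.9] [0.6274 0.2194 0.138 ] [0.6708 0.2302 0.072 ]
shift [-0.045  -0.4588  0.0066] turn -0.1 t 31.17 F [0.45 0.24 0.53] grip 0.0 op 55.1
```

```bash
python3 -m handwheel '-0.01 -0.04 0 0;-0.02 -0.08 0 0;-0.03 -0.12 0 0;-0.04 -0.16 0 0;-0.044 -0.2 0 0' >/dev/null
python3 -m handwheel '0 -0.04 0 0;0 -0.08 0 0;0 -0.12 0 0;0 -0.16 0 0;0 -0.2 0 0' >/dev/null
python3 -m handwheel '0 -0.03 0.02 0;0 -0.058 0.04 0;0 -0.058 0.07 0;0 -0.058 0.1 0;0 -0.058 0.1 0' 0.056 >/dev/null
python3 - <<'E'
from h import *
go(.528,-.2915,.119,90)
E
```

```text
shift [-0.0043 -0.0059  0.0701] turn 0.0 t 32.42 F [-0.62  0.38 -1.3 ] grip 0.0 op 56.0
```

```bash
python3 -m handwheel '-0.003 -0.004 0.02 0;-0.003 -0.004 0.04 0;-0.003 -0.004 0.04 0;-0.003 -0.004 0.04 0' >/dev/null
python3 - <<'E'
from h import *
go(.528,-.2915,.119,90)
E
```

```text
shift [0.0036 0.0005 0.0378] turn 0.1 t 32.75 F [0.35 0.96 0.33] grip 0.0 op 55.9
```

```bash
python3 -m handwheel '0.003 0 0.015 0;0.003 0 0.03 0;0.003 0 0.037 0;0.003 0 0.037 0' >/dev/null
python3 - <<'E'
from h import *
go(.528,-.2915,.119,90)
c=camera('side');R=np.array(c['rotation']);o=np.array(c['origin']);s=sense();t=np.array(s['tcp_pos'])
pr=lambda P:cv2.projectPoints(np.array(P,float),cv2.Rodrigues(R.T)[0],-R.T@o,np.array(c['mtx']),np.array(c['dist_coeffs']))[0][:,0].round(1).tolist()
h=.028
print('tip',pr([t+[dx,-h,0] for dx in(-.0095,0,.0095)]),'grasp',pr([t+[0,-h,-0.019+.038]]), 'exp cap top/base,body92',pr([[.525,-.2915,.1483],[.5365,-.2915,.132],[.541,-.2915,.125]]))
im=c['color'].astype(int)
print('\n'.join(str(v)+' '+''.join('@' if x<45 else 'o' if x>125 else '.' for x in im[v,230:300,1])+'  '+''.join('#' if x<=-5 else '+' if x>=4 else '.' for x in (im[...,0]-im[...,2])[v,230:300]) for v in range(235,310,2)))
E
```

```text
shift [0.0007 0.001  0.0012] turn 0.1 t 33.08 F [ 0.11  0.16 -0.04] grip 0.0 op 56.1
tip [[257.9, 294.3], [264.2, 293.1], [270.4, 291.9]] grasp [[263.8, 282.6]] exp cap top/base,body92 [[255.6, 267.4], [263.4, 275.0], [266.4, 278.2]]
235 ooo.......ooo.@@@@@@@@@@@@@@@@@@@@@@@@@@@@@@@@@@@@@@@@@@..oooooooooooo  ....##.##....++.......................##.###############..............
237 oooo.......ooo.@@@@@@@@@@@@@@@@@@@@@@@@@@@@@@@@@@@@@@@@.@....ooooooooo  .....#####....+............#.#####.##############.########............
239 ooooo..........@@@@@@@@@@@@@@@@@@@@@@@@@@@@@@@@@@@@@@@@@@@@@@@@@@@@...  .....#####...#.....#################################################..
241 ...............@@@@@@@@@@@@@@@@@@@@@@@@@@@@@@@@@@@@@@.@@@@@@.@.@@@@@..  ......#.###.##......##################.###..############.#####.#######
243 ...............@@@@@@@@@@@@@@@@@@@@@@@@@@@@@@@@@@@@@@@@@@@@@@@@..@@@@@  ......######..#......########################.###################.####
245 .............@@@@@@@@@@@@@@@@@@@@@@@@@@@@@@@@@@@@@@@@@@@@@@@@@........  ........#####..#####################################.##
[... 4019 characters left out ...]
o......................ooo..............  ################################.#######################.++++++++++.##
303 oooooooooooooooooooooooooooooooo....................o.................  ##########################################################.++++++++.##
305 oooooooooooooooooooooooooooooooo......................................  ########################################.###################.+++++..##
307 ooooooooooooooooooooooooooooooooo.............oo......................  #######################################..#####################.+++.###
309 oooooooooooooooooooooooooooooooooo.ooo.....ooo........................  #########################################..####################...####
```

```bash
python3 -m handwheel '0 0 0 0;0 0 0 0;0 0 0 0;0 0 0 0;0 0 0 0' 0.03 12 >/dev/null; python3 chk.py 9
python3 -m handwheel '0.006 0 -0.008 0;0.011 0 -0.016 0;0.017 0 -0.024 0;0.023 0 -0.033 0;0.028 0 -0.041 0' >/dev/null; python3 chk.py 9
python3 -m handwheel '0.006 0 -0.008 0;0.011 0 -0.016 0;0.017 0 -0.024 0;0.017 0 -0.04 0;0.017 0 -0.06 0' >/dev/null; python3 chk.py 9
python3 tilt.py
```

```text
33.55 [ 0.5292 -0.2933  0.1212] [0.  1.2 2.9] 38.7
33.97 [ 0.4998 -0.2936  0.1627] [-0.3  0.4 -1.2] 38.9
34.38 [ 0.4821 -0.2928  0.2215] [ 0.2  0.5 -1.3] 38.6
side [230. 259.] [(np.int32(337), [236, 250, 27, 23], [250.7, 262.5])]
scene [112. 201.] [(np.int32(444), [106, 195, 30, 24], [120.1, 206.8])]
label [ 0.5142 -0.297   0.1686] 0.011 rel TCP [ 0.0322 -0.0042 -0.0529]
```

```bash
python3 -m handwheel '0 0 0 0;0 0 0 0;0 0 0 0' - 6 >/dev/null; python3 chk.py 9; python3 tilt.py|tail -1
python3 -m handwheel '0 0 0 0;0 0 0 0;0 0 0 0;0 0 0 0' - 4.5 >/dev/null; python3 chk.py 9; python3 tilt.py|tail -1
```

```text
34.73 [ 0.483  -0.2927  0.2203] [-0.4  0.2 -2. ] 39.2
label [ 0.4821 -0.2946  0.1542] 0.0005 rel TCP [-0.0009 -0.0019 -0.0661]
35.17 [ 0.4838 -0.2933  0.2213] [-0.2  0.1 -2.2] 39.2
label [ 0.4902 -0.2925  0.1542] 0.0028 rel TCP [ 0.0064  0.0008 -0.0671]
```

```bash
python3 -m handwheel '0 0 -0.01 0;0 0.01 -0.02 0;0 0.03 -0.025 0;0 0.055 -0.025 0;0 0.085 -0.025 0' - 14 >/dev/null
python3 -m handwheel '0 0.035 0 0;0 0.07 0 0;-0.01 0.105 0 0;-0.02 0.14 0 0;-0.03 0.175 0 0' >/dev/null
python3 -m handwheel '0 0.03 0 0;-0.002 0.06 0 0;-0.002 0.09 0 0;-0.002 0.115 0 0;-0.002 0.135 0 0' >/dev/null
python3 -m handwheel '0 0.03 0.01 0;0 0.04 0.03 0;0 0.043 0.055 0;0 0.043 0.075 0;0 0.043 0.075 0' >/dev/null
python3 - <<'E'
from h import *
go(.516,.1456,.165,90)
for n in('side','scene'):
    c=camera(n);R=np.array(c['rotation']);o=np.array(c['origin']);t=np.array(sense()['tcp_pos'])
    uv=cv2.projectPoints(np.array([t-[0,0,k] for k in(0,.04,.093)]),cv2.Rodrigues(R.T)[0],-R.T@o,np.array(c['mtx']),np.array(c['dist_coeffs']))[0][:,0]
    print(n,uv.round(1).tolist());u=int(uv[1,0])-28;v=int(uv[0,1])-20
    im=cv2.blur(c['color'],(3,3)).astype(int);d=im[...,0]-im[...,2]
    print(u);print('\n'.join(str(k)+' '+''.join('#' if x<=-4 else '+' if x>=3 else '.' for x in d[k,u:u+56])+'  '+''.join('@' if x<55 else 'o' if x>135 else '.' for x in im[k,u:u+56,1]) for k in range(v,v+72,3)))
E
```

```text
shift [-0.0034  0.0011  0.0035] turn 0.1 t 36.93 F [-1.21  0.16 -0.78] grip 13.99 op 38.6
side [[201.2, 153.2], [202.8, 169.8], [204.8, 191.0]]
174
133 ##########..............................................  .............@@@@@@@@@@@@@@@@@@@@@@@@@@@@@@@@@@@@.......
136 ##########..............................................  ..............@@@@@@@@@@@@@@@@@@@@@@....................
139 ##########.......###....................................  ......................@@@@@@@@@@@@......................
142 ###########.............................................  .......................@@@@@@@@@@@......................
145 ############............................................  .......................@@@@@@@@@@@......................
148 ############........................................++++  ........................@@@@@@@@@@.................ooooo
151 ######............................##...........+++++++++  ........................@@@@@@@@@@...............ooooooo
154 ...................######.........###.............++++++  .........................@@@@@@@@@.....................o

[... 4117 characters left out ...]
..........##....+++++++++.......+...####....###  ........................................................
156 .................##########.#...####...++++........+++..  ....................@......................@@@@@@@......
159 ....................###############...++++........++++++  ..................@@@......................@@@@@@.......
162 ........................###########...............++++++  ................@@@@@@@@@@.................@@@@@........
165 .......................................######......++++.  ooo............@@@@@@@@@@@@@@@@@@@@@@@@@@....@@.........
168 .........................................#####........++  ..............@@@@@@@@@@@@@@@@@@@@@@@@@@.....@@@........
```

```bash
set -e
python3 -m handwheel '0 0.002 0 6;0 0.0025 0 12;0 0.0025 0.01 12;0 0.0025 0.02 12;0 0.0025 0.03 12' - 12 >/dev/null; python3 chk.py 0.5
python3 -m handwheel '0 0 0.001 0;0 0 0.001 0'>/dev/null; python3 chk.py 0.5
python3 - <<'E'
from h import *
go(.512,.147,.1,77.5)
E
```

```text
37.45 [0.5156 0.1473 0.1415] [ 0.3  0.4 -2.3] 38.9
37.62 [0.5145 0.1469 0.1395] [ 0.5 -0.2 -1.5] 38.5
shift [ 0.0024 -0.0003  0.0395] turn 0.6 t 37.62 F [ 0.52 -0.15 -1.52] grip 11.99 op 38.5
```

```bash
set -e
python3 -m handwheel '0.001 0 0.003 0;0.002 0 0.007 0;0.002 0 0.01 0;0.002 0 0.01 0'>/dev/null; python3 chk.py 0
python3 -m handwheel '0 0 0.001 0;0 0 0.0025 0;0 0 0.0025 0'>/dev/null; python3 chk.py 0
python3 -m handwheel '0 0 0.001 0;0 0 0.0025 0;0 0 0.0025 0'>/dev/null; python3 chk.py 0
python3 -m handwheel '0 0 0.001 0;0 0 0.0025 0;0 0 0.0025 0'>/dev/null; python3 chk.py 0
python3 -m handwheel '0 0 0.001 0;0 0 0.0025 0;0 0 0.0025 0'>/dev/null; python3 chk.py 0
python3 -m handwheel '0 0 0.001 0;0 0 0.0025 0;0 0 0.0025 0'>/dev/null; python3 chk.py 0
python3 -m handwheel '0 0 0.001 0;0 0 0.0025 0;0 0 0.0025 0'>/dev/null; python3 chk.py 0
python3 -m handwheel '0 0 0.001 0;0 0 0.0025 0;0 0 0.0025 0'>/dev/null; python3 chk.py 0
python3 -m handwheel '0 0 0.001 0;0 0 0.0025 0;0 0 0.0025 0'>/dev/null; python3 chk.py 0
```

```text
37.95 [0.5127 0.1476 0.1299] [-0.7  0.3 -2. ] 38.6
38.2 [0.5132 0.1477 0.1279] [-0.2 -0.  -1. ] 38.6
38.45 [0.5131 0.1477 0.1253] [-0.2  0.  -1.9] 38.5
38.7 [0.513  0.1477 0.1228] [ 0.1  0.7 -2.3] 38.9
38.95 [0.5131 0.1476 0.1202] [ 0.1 -0.8 -2.1] 38.3
39.2 [0.5131 0.1476 0.1177] [-0.1 -0.4 -1.3] 38.8
39.45 [0.5136 0.1477 0.1157] [0.2 0.3 0.7] 38.7
```

```bash
python3 -m handwheel '0 0 0.0005 0;0 0 0.001 0;0 0 0.001 0'>/dev/null; python3 chk.py 0
python3 -m handwheel '0 0 0 0;0 0 0 0;0 0 0 0' - 3 >/dev/null; python3 chk.py 0
python3 -m handwheel '0 0 0.0005 0;0 0 0.001 0;0 0 0.001 0'>/dev/null; python3 chk.py 0
```

```text
39.7 [0.5138 0.1477 0.1149] [ 0.3 -0.6  2.8] 38.7
39.95 [0.5135 0.1478 0.1148] [0.3 0.4 1.8] 39.6
40.2 [0.5137 0.1479 0.1138] [1.5 1.3 4.2] 39.6
```

```bash
python3 -m handwheel '0 0 -0.001 0;0 0 -0.001 0;0 0 -0.001 0' 0.043 >/dev/null; python3 chk.py 9
python3 -m handwheel '0 0 0 0;0 0 0 0;0 0 0 0' 0.05 >/dev/null; python3 chk.py 9
python3 -m handwheel '0 0 -0.01 0;0 0 -0.03 0;0 0 -0.06 0;0 0 -0.1 0;0 0 -0.14 0' >/dev/null
python3 -m handwheel '0.01 0 -0.04 -6;0.03 0 -0.05 -12;0.03 0 -0.05 -12;0.03 0 -0.05 -12' >/dev/null
python3 - <<'E'
from h import *
s,c=snap('wrist','w9.png');print(s['tcp_pos'],s['contact_force'])
m=(c['color'].min(2)>205).astype(np.uint8);n,l,st,ce=cv2.connectedComponentsWithStats(m)
for i in range(1,n):
    if 200<st[i,4]<1600: print(st[i].tolist(),ce[i].round(1),plane(c,ce[i],.14,s).round(4),plane(c,ce[i],.072,s).round(4))
E
```

```text
40.45 [0.5124 0.1477 0.114 ] [-0.5  0.6 -1.1] 42.6
40.7 [0.513  0.1476 0.1143] [ 0.1 -0.1  0.5] 49.2
[0.48367317 0.15397893 0.30557105] [ 0.60329892 -0.18404032 -1.15949539]
[268, 44, 54, 56, 876] [294.8  70.7] [0.3656 0.1716 0.14  ] [0.3555 0.1752 0.072 ]
[460, 90, 51, 41, 511] [484.7 111.7] [0.4031 0.3561 0.14  ] [0.4007 0.3979 0.072 ]
[235, 104, 41, 73, 609] [251.9 141.3] [0.4308 0.1298 0.14  ] [0.4341 0.1248 0.072 ]
[486, 130, 42, 48, 564] [506.6 154.1] [0.4437 0.3846 0.14  ] [0.4498 0.4324 0.072 ]
[0, 175, 117, 13, 1212] [ 57.6 180.9] [ 0.471  -0.0693  0.14  ] [ 0.4827 -0.1156  0.072 ]
[302, 179, 34, 33, 899] [318.7 194.9] [0.4854 0.1984 0.14  ] [0.5001 0.2076 0.072 ]
[254, 214, 34, 32, 808] [271.2 229.1] [0.5229 0.1488 0.14  ] [0.5453 0.1478 0.072 ]
[329, 225, 34, 30, 593] [347.7 237.3] [0.5322 0.2314 0.14  ] [0.5565 0.2474 0.072 ]
[281, 235, 30, 27, 578] [295.7 247.9] [0.5444 0.1754 0.14  ] [0.5714 0.1798 0.072 ]
```

```bash
python3 - <<'E'
from h import *
for n in('side','scene'):
    c=camera(n);R=np.array(c['rotation']);o=np.array(c['origin'])
    P=np.array([[.520,.148,z] for z in(.14,.11,.06)])
    uv=cv2.projectPoints(P,cv2.Rodrigues(R.T)[0],-R.T@o,np.array(c['mtx']),np.array(c['dist_coeffs']))[0][:,0]
    print(n,uv.round(1).tolist());u=int(uv[1,0])-25;v=int(uv[0,1])-8
    im=cv2.blur(c['color'],(3,3)).astype(int);d=im[...,0]-im[...,2]
    print(u);print('\n'.join(str(k)+' '+''.join('#' if x<=-4 else '+' if x>=3 else '.' for x in d[k,u:u+50])+'  '+''.join('@' if x<55 else 'o' if x>135 else '.' for x in im[k,u:u+50,1]) for k in range(v,v+56,2)))
E
```

```text
side [[204.8, 165.0], [205.9, 177.2], [207.7, 196.8]]
180
157 ..................................................  ....oooooooooo....................................
159 ..................................................  ooooooooooooooo...................................
161 ..................................................  .ooooooooooo.........ooooooooooo..................
163 ..................................................  ..................oooooooooooo....................
165 ...................................#..............  ......................oo..........................
167 ..................................................  ..................................................
169 ............#####.................................  ..................................................
171 #################.................##..............  ..................................................
173 #######################.....#########.............  ..................................................
175 .####################################.............  .......................
[... 4308 characters left out ...]
.+++++  ...........@@@@@........................@@@.....oo
169 ........#........+++++++++++++++++.............+++  ..........@@@@@@...................@@@@@@@@.......
171 .................+++++++++++++++++...............+  ........@@@@@@@@...................@@@@@@@@.......
173 .............................++++........#####....  .......@@@@@@@@@@@.................@@@@@@@........
175 ................#........................#######..  .......@@@@@@@@@@@@@@@@@@@@@@@@@@@@@@@@@@@........
177 ...............##........................#....####  .......@@@@@@@@@@@@@@@@@@@@@@@@@@@@@@@@@@@@@@.....
179 ..................................................  .......@@@@@@@@@@@@@@@@@@@@@@@@@@@@@@@@@@@@@@@@@@@
```

```bash
python3 -c "
from rig import *
print(hand_in())"
```

```text
the job is handed in; nothing more can be done
None
```

I handed the job in at about 41 s of the 72 s allowed, but the reply gave no verdict. By my last camera check all three bottles stand in their own crate cells, up to about 7 mm off centre (limit 15 mm), the one last placed checked upright. Each was let go only after I felt it rest on the padding. I stood the middle bottle on the bare table once to regrasp it. The jar's cap was still where it started, and I did not re-measure the spray can or beaker.

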